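Clear and load a cigar mould press

ROBOT

A 6-joint arm with a two-finger parallel gripper is mounted at the origin on the work surface. World frame = base frame: x ahead of the robot, y to its left, z up, the work surface at z = 0. Lengths are in m, angles in rad, forces in N, time in s.
With the tool pointing down it reaches from about 0.4 to 0.925 m from the base axis. Payload 12.5 kg.
Tool frame: the origin (TCP) lies midway between the tips of the shut fingers; the grasp point (between the pads) lies 19 mm behind it; z points along the fingers, y is the line along which they close (so a half turn about z gives the same grasp; the last joint's range is limited). The gripper opens to 95 mm and grips with 3 to 60 N. Pads are 20 mm wide; open, the fingers measure 119 mm over their backs; the gripper's body (75 mm by 180 mm) begins 59 mm behind the grasp point.
Start: joints at [-1.366, 0.491, 1.559, -0, 1.092, -0.106], TCP at [0.191, -0.595, 0.215] pointing down, gripper open.
Joint ranges: [-3.1, 3.1], [-0.84, 2.19], [0.05, 2.79], [-1.13, 4.28], [0.06, 2.93], [-2.69, 2.69]. Speed limits (rad/s): [2.22, 2.22, 2.79, 3.14, 3.14, 3.14].

INTERFACE

Orientations are given as a unit quaternion [w, x, y, z].
In Python, from rig import manip, cams gives the robot as it stands. The module is installed in compiled form; this text tells all that it offers.
- The arm moves only by the shell command python3 -m jog 'ROWS' [FORCE]. ROWS is JSON, a list of rows, each an object of numbers: "ax", "ay", "az": the turn, a rotation vector about the tool's x, y, z in units of 6 degrees (1.0 is 6 degrees); "x", "y", "z": the shift along the tool's x, y, z in units of 40 mm (1.0 is 40 mm); "claw": the closure in counts, from 0 (fully open) to 255 (shut). In form: [{"ax": .., "ay": .., "az": .., "x": .., "y": .., "z": .., "claw": ..}, ...]. A call has exactly 10 rows; each row shifts and turns the commanded pose from where the row before left it, along the tool's axes as they then stand; what a row does not reach is not made up. A row lasts 1/12 s, in which the tool goes at most 41.7 mm and 7.16 degrees, less where a joint would pass 70% of its speed; a pose out of reach is approached as far as the arm can. A call is refused whole if a number of a shift passes 1 or a number of a turn 1, either way. A call with a gripper value outside its range is refused whole. The fingers move at their own pace and stop on an object; FORCE is the grip in N (left out, the last holds). Time passes only in rows, so rows that do not move let the fingers close, or fill a call up. It gives the time, the measured TCP pose, the force, the opening and the grip force at its end, in the units of the state.
- manip.get_state(): the state, without advancing time (a new reading comes with each control period).
- cams.read_camera(name): name is "side" or "top" or "wrist"; returns (picture, depth): 400x640x3 uint8, blue, green, red; 400x640 float32, m along the optical axis (not along the pixel's ray), 0 where there is no reading.
- cams.get_calibration(name): a dict with "fx", "fy", "cx", "cy" (pixels), "k1" (the pictures are not rectified: a ray, as slopes to the right and down, at radius r is drawn at 1 + k1 r^2 times it, then the intrinsics apply), "xyz" and "orientation" of the camera in the world. Camera axes: x right, y up, looking along -z (the intrinsics and any distortion apply to the point x, -y, -z); pixel columns grow to the right and rows downward; lengths in m; the calibration is good to about 2 mm. A picture is of the moment at which its call begins: read the wrist's pose just before it. get_calibration takes no time and is no camera call; for the wrist camera it gives the pose at the moment of the call.
- manip.hand_in(): hands the job in; it is judged then, once.
The state is a dict: "time_s": time; "joint_pos": joint angles; "qd": joint speeds; "joint_efforts": joint torques, N m; "eef_pos": TCP position; "tool_rot": TCP orientation; "wrist_force": force on the tool from outside, world axes, zero at the start; "ft_torque": the same for the moment, N m; "gripper_width": finger opening in m; "grasp_force": force on a finger pad.
Only numpy, scipy, OpenCV 4.12 (cv2) and the standard library are available. Lean on these libraries where they do the work, as an engineer would, in place of code of your own. Each camera call takes 0.05 s, during which the arm holds its last target. There are 200 camera calls.

TASK

The white trimming board has been left lying across the mould press: take it off first and stand it on end, leaning against the front of the wooden rest. Then lay every filled wooden mould that is out on the table lengthwise into the press, one to a lane, and turn the spoked capstan clockwise, pushing spoke after spoke, until the jaw is fully closed and the moulds are pressed home against the fence. Leave the bowl, the tin and the wax block where they are.

Things in the scene. Friction and masses are not known exactly. Their poses are not given: they have to be found in the camera images.
- press: fixed wooden press on the table. Origin on the table under the middle of its bed. Bed top 18 mm up. Three lanes run along its x, centred at y = -66, 0 and +66, each 50 mm wide between low strips (tops 34 mm up, 150 mm long, x -75 to +75). At the far end (+x) a fence 68 mm tall, its face at x = +75; at the near end the sliding jaw. The capstan stands beside the bed at y = -190. The bed reaches x -120 to +95, y -103 to +103
- lane0 (a point): on the bed, in the middle of the open lane at press x = -3, y = -66; axes as the press
- lane1 (a point): on the bed, in the middle of the open lane at press x = -3, y = 0; axes as the press
- lane2 (a point): on the bed, in the middle of the open lane at press x = -3, y = +66; axes as the press
- jaw: steel jaw, a plate 200 mm long along press y, 18 mm thick, top 62 mm above the table. Origin in the plane of its pressing face, at table height; press x of the origin is -81 fully open and -36 fully closed (111 mm from the fence: a mould is 110 long). Driven only by the capstan, 4.29 mm a radian, and stays where it is left
- capstan (a joint): capstan angle in rad, growing clockwise seen from above, 0 = jaw fully open, 10.5 = fully closed at a hard stop. At the start it stands somewhere between 0 and 1.5. Upright axis; hub 44 mm across; four round steel spokes of 12 mm, 90 degrees apart, level at 75 mm above the table, reaching 80 mm from the axis with 20 mm black balls at the ends. At angle 0 the spokes point along press +x, +y, -x and -y. Takes about 4 N at a spoke's outer part; stays where it is left
- hub (a point): on the capstan's axis, at the height of the spokes (75 mm); axes as the press. A steel bridge bearing passes over the hub, top 105 mm above the table: a 20 mm wide arm along press +x from the axis to a post 102 to 122 mm from the axis, so nothing can be carried all the way round below it. Under the spokes there is free space down to 55 mm above the table, except the hub and its bearing
- board: loose white plastic board 190 x 66 x 15 mm, 0.16 kg. Origin at its centre, x along its length, y across its width, z its thickness. At the start it lies flat across the lane strips (underside 34 mm up), its length roughly along press y
- board_a (a point): middle of one short end of the board (board x = +95)
- board_b (a point): middle of the other short end of the board (board x = -95)
- rest: fixed upright wooden panel 180 mm wide (along its x), 130 mm tall, 18 mm thick, with feet behind. Origin on the table, at the foot of its front face, mid width; its y points from the front face back into the panel, so the board comes to the -y side
- mould0: loose closed wooden mould, a block 110 x 44 x 44 mm, about 0.16 kg. Origin at its centre, x along its length; any long side may be up. Two or three such moulds are present
- mould1: loose closed wooden mould, a block 110 x 44 x 44 mm, about 0.16 kg. Origin at its centre, x along its length; any long side may be up. Two or three such moulds are present
- mould2: loose closed wooden mould, a block 110 x 44 x 44 mm, about 0.16 kg. Origin at its centre, x along its length; any long side may be up. Two or three such moulds are present
- bowl: steel bowl, 110 mm across, 45 mm tall; to be left alone. Origin under its centre
- tin: steel tin, 64 mm across, 60 mm tall; to be left alone. Origin under its centre
- wax: brown wax block 70 x 50 x 45 mm; to be left alone. Origin under its centre
Things that resemble listed ones, but are neither listed nor needed, are in the scene too. Several things have the shape of the board; the one meant has the colours described above. What is shaped like the mould2 but red is not meant.

How it is judged:
On the way, in this order (a step that is already met when the one before it is completed fails the run):
1. the board is off the press and leans on end against the rest, released ((angle between board's own x axis and vertical between 0.12 and 0.8 rad or angle between board's own x axis and vertical between 2.34 and 3.02 rad) and height (world z) of any of board_a, board_b below 0.02 m and contact force between board and rest above 0.03 N and contact force between board and the fingers below 0.05 N and linear speed of board below 0.03 m/s), for 0.3 s.
2. every mould present lies in a lane of the press, released ((y of mould0 in the frame of lane0 between -0.009 and 0.009 m or y of mould0 in the frame of lane1 between -0.009 and 0.009 m or y of mould0 in the frame of lane2 between -0.009 and 0.009 m) and angle between the x axis of each of mould0, mould1, mould2 and the x axis of press, either way round below 0.12 rad and z of mould0 in the frame of press between 0.034 and 0.046 m and x of mould0 in the frame of press between -0.032 and 0.026 m and contact force between each of mould0, mould1, mould2 and the fingers below 0.05 N and (y of mould1 in the frame of lane0 between -0.009 and 0.009 m or y of mould1 in the frame of lane1 between -0.009 and 0.009 m or y of mould1 in the frame of lane2 between -0.009 and 0.009 m) and z of mould1 in the frame of press between 0.034 and 0.046 m and x of mould1 in the frame of press between -0.032 and 0.026 m and (y of mould2 in the frame of lane0 between -0.009 and 0.009 m or y of mould2 in the frame of lane1 between -0.009 and 0.009 m or y of mould2 in the frame of lane2 between -0.009 and 0.009 m) and z of mould2 in the frame of press between 0.034 and 0.046 m and x of mould2 in the frame of press between -0.032 and 0.026 m), for 0.2 s.
3. the jaw is fully closed (x of jaw in the frame of press above -0.0395 m), for 0.2 s.
At the end, for the whole second after the job is handed in: board on end on the table, leaning 0.12 to 0.80 rad from upright, touching the rest, at rest; jaw within 3.5 mm of closed; each mould present flat on the bed, within 9 mm of a lane's middle line and 0.12 rad, far end within 6 mm of the fence, at rest; nothing held (all of step 1 and x of jaw in the frame of press above -0.0395 m and (y of mould0 in the frame of lane0 between -0.009 and 0.009 m or y of mould0 in the frame of lane1 between -0.009 and 0.009 m or y of mould0 in the frame of lane2 between -0.009 and 0.009 m) and angle between the x axis of each of mould0, mould1, mould2 and the x axis of press, either way round below 0.12 rad and z of mould0 in the frame of press between 0.034 and 0.046 m and x of mould0 in the frame of press between 0.013 and 0.026 m and linear speed of each of mould0, mould1, mould2 below 0.02 m/s and (y of mould1 in the frame of lane0 between -0.009 and 0.009 m or y of mould1 in the frame of lane1 between -0.009 and 0.009 m or y of mould1 in the frame of lane2 between -0.009 and 0.009 m) and z of mould1 in the frame of press between 0.034 and 0.046 m and x of mould1 in the frame of press between 0.013 and 0.026 m and (y of mould2 in the frame of lane0 between -0.009 and 0.009 m or y of mould2 in the frame of lane1 between -0.009 and 0.009 m or y of mould2 in the frame of lane2 between -0.009 and 0.009 m) and z of mould2 in the frame of press between 0.034 and 0.046 m and x of mould2 in the frame of press between 0.013 and 0.026 m).
It fails at once if the bowl is moved more than 4 cm (distance of bowl from where it was at the start of the episode above 0.04 m).
It fails at once if the tin is moved more than 4 cm (distance of tin from where it was at the start of the episode above 0.04 m).
It fails at once if the wax is moved more than 4 cm (distance of wax from where it was at the start of the episode above 0.04 m).
Of mould0, mould1, mould2 only 2 to 3 are there at a start; the rules pass over those that are not, and their reading is None.
At some moment in a run one of mould0, mould1, mould2 may be knocked a few centimetres aside while the robot is not near it.
Once in a run the grip may slacken for a moment while it holds something.
It also fails if it takes over 210 s, if anything falls off the work surface, if the arm or the gripper's body presses on something with over 40 N, if the wrist force passes 120 N, or if a joint passes its speed limit or range.

## Working session

There is one attempt and no reset: what is moved stays moved. The work goes in short steps, Python scripts to look and compute and a shell command to move; the robot and the scene stay as the last step left them, time stands still between calls to the robot, and variables do not carry over. Pictures are saved under pics/ and viewed, at most 14 in all, crops included, and the job is handed in when it is done.

```bash
mkdir -p pics; cat > h.py <<'E'
import numpy as np,cv2,sys
from rig import manip,cams
from scipy.spatial.transform import Rotation as R
def snap(n,tag=None):
    c=cams.get_calibration(n); im,d=cams.read_camera(n)
    np.savez(f'pics/{tag or n}.npz',im=im,d=d,**{k:np.array(v) for k,v in c.items()})
    cv2.imwrite(f'pics/{tag or n}.png',im); return im,d,c
def load(t): 
    z=np.load(f'pics/{t}.npz'); return z['im'],z['d'],z
def rays(c,u,v):
    K=np.array([[c['fx'],0,c['cx']],[0,c['fy'],c['cy']],[0,0,1.]])
    p=np.stack([np.ravel(u),np.ravel(v)],1).astype(float)
    q=np.stack([(p[:,0]-K[0,2])/K[0,0],(p[:,1]-K[1,2])/K[1,1]],1); o=q.copy()
    for _ in range(20): q=o/(1+float(c['k1'])*(q**2).sum(1,keepdims=True))
    w,x,y,z=c['orientation']; r=R.from_quat([x,y,z,w])
    return r.apply(np.c_[q[:,0],-q[:,1],-np.ones(len(q))]),np.array(c['xyz'])
def atz(c,u,v,z):
    d,o=rays(c,u,v); return o+d*((z-o[2])/d[:,2])[:,None]
def pts(c,d,u,v):
    r,o=rays(c,u,v); return o+r*d[np.ravel(v),np.ravel(u)][:,None]
def cloud(c,d):
    v,u=np.mgrid[0:400,0:640]; P=pts(c,d,u,v).reshape(400,640,3); P[d==0]=np.nan; return P
def st():
    s=manip.get_state(); w,x,y,z=s['tool_rot']; r=R.from_quat([x,y,z,w])
    print(round(s['time_s'],2),np.round(s['eef_pos'],4),'x',np.round(r.as_matrix()[:,0],3),'z',np.round(r.as_matrix()[:,2],3),'w',round(s['gripper_width'],4),'g',s['grasp_force'],'F',np.round(s['wrist_force'],1),'q',np.round(s['joint_pos'],2))
E
python3 -c "
from h import *
for n in ('top','side','wrist'):
  im,d,c=snap(n);print(n,c,(d>0).mean())
st()"
```

```text
top {'fx': 470.6405713461099, 'fy': 470.6405713461099, 'cx': 316.0716714043413, 'cy': 194.77227845839727, 'k1': -0.04822276182052976, 'xyz': array([0.45539383, 0.02287457, 1.18512217]), 'orientation': array([ 0.71364148,  0.02960126, -0.02960612, -0.69925895])} 0.99583203125
side {'fx': 455.434047436212, 'fy': 455.434047436212, 'cx': 318.2870978351475, 'cy': 197.19864918096883, 'k1': -0.02538146367812696, 'xyz': array([-0.04254508,  0.76062341,  0.59207732]), 'orientation': array([-0.28214096, -0.16676701,  0.48895434,  0.80839897])} 0.995921875
wrist {'fx': 315.9468631062069, 'fy': 315.9468631062069, 'cx': 317.2185697436698, 'cy': 196.66449609051202, 'k1': 0.00998914312616854, 'xyz': array([ 0.26586885, -0.57123727,  0.3850923 ]), 'orientation': array([ 0.80055558, -0.11260932,  0.08258002, -0.58276105])} 0.99592578125
0.15 [ 0.1911 -0.5949  0.2142] x [0.952 0.306 0.   ] z [-0.     0.001 -1.   ] w 0.0948 g 0.0 F [0.2 0.7 0.7] q [-1.37  0.49  1.56  0.    1.09 -0.11]
```

View pics/top.png

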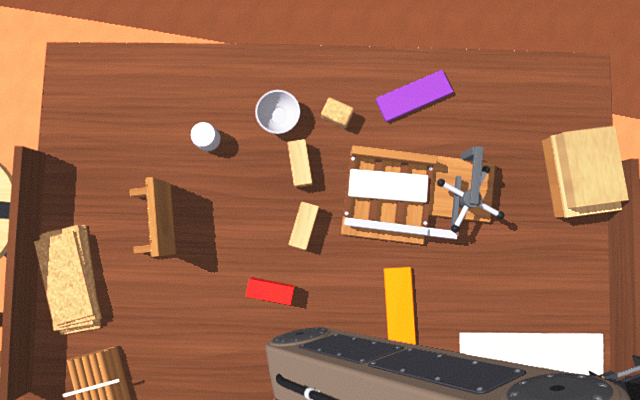

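View pics/side.png

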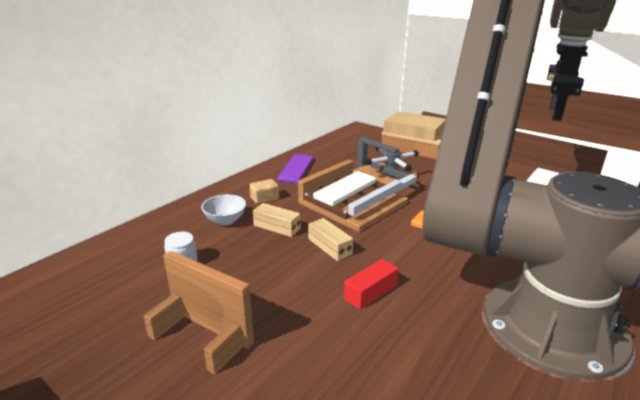

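The top view shows the white board at (388,186) on the press. The purple (415,97) and orange (400,305) pieces have the board's shape but the wrong colour. Light moulds are at (300,163) and (304,226), the red decoy at (270,291), the wax at (338,112), the rest at (158,218), and the capstan hub at (473,197). The white thing at (530,355) looks like a large flat sheet. I'll confirm in one enlarged crop.

```bash
python3 -c "
from h import *
im,d,c=load('top')
cv2.imwrite('pics/crop1.png',cv2.resize(im[130:270,240:520],(800,400),interpolation=cv2.INTER_CUBIC))
P=cloud(c,d)
def comp(name,y0,y1,x0,x1,zl,zh):
  Q=P[y0:y1,x0:x1].reshape(-1,3);Q=Q[(Q[:,2]>zl)&(Q[:,2]<zh)]
  r=cv2.minAreaRect((Q[:,:2]*1000).astype(np.float32));print(name,len(Q),'z',np.median(Q[:,2]).round(4),'ctr',np.round(r[0],1),np.round(r[1],1),'ang',round(r[2],1),'pts',np.round(cv2.boxPoints(r)).tolist())
comp('m1',135,190,283,320,.03,.06)
comp('m2',195,255,283,325,.03,.06)
comp('board',160,210,340,436,.044,.056)
comp('bed',140,250,338,440,.010,.026)
comp('jaw',212,242,340,462,.055,.07)
comp('fence',140,165,345,440,.06,.075)
comp('rest',172,262,130,180,.11,.14)
comp('spokes',150,230,425,510,.068,.09)
comp('bridge',140,230,425,510,.098,.112)
for n,u,v in (('white2',530,355),('orange',400,305),('tin',206,137),('bowl',277,112),('red',270,291)): print(n,P[v,u].round(3))
Q=P[300:400,200:640].reshape(-1,3)
"
```

```text
m1 806 z 0.0447 ctr [631.9  65.5] [111.1  43.9] ang 10.1 pts [[573.0, 77.0], [581.0, 34.0], [690.0, 54.0], [683.0, 97.0]]
m2 821 z 0.0446 ctr [477.5  52.4] [ 44.  109.9] ang 74.7 pts [[419.0, 46.0], [525.0, 17.0], [536.0, 59.0], [430.0, 88.0]]
board 2094 z 0.0493 ctr [ 593.1 -158.6] [201.   96.4] ang 86.4 pts [[539.0, -256.0], [635.0, -262.0], [648.0, -61.0], [551.0, -55.0]]
bed 3312 z 0.0186 ctr [ 556.5 -168.9] [237.1 223.2] ang 84.3 pts [[434.0, -276.0], [656.0, -298.0], [679.0, -62.0], [457.0, -40.0]]
jaw 731 z 0.0619 ctr [ 483.2 -181.4] [270.1  57.8] ang 89.4 pts [[453.0, -316.0], [511.0, -317.0], [514.0, -47.0], [456.0, -46.0]]
fence 733 z 0.0681 ctr [ 651.4 -162.4] [204.2  21.2] ang 84.0 pts [[630.0, -263.0], [651.0, -265.0], [673.0, -62.0], [652.0, -60.0]]
rest 795 z 0.1304 ctr [488.  392.4] [180.6  21.2] ang 7.1 pts [[397.0, 392.0], [400.0, 371.0], [579.0, 393.0], [576.0, 414.0]]
spokes 683 z 0.0804 ctr [ 576.9 -328.3] [196.6 137.9] ang 17.8 pts [[462.0, -293.0], [504.0, -424.0], [692.0, -364.0], [649.0, -233.0]]
bridge 520 z 0.1049 ctr [ 600.2 -348.2] [ 22.2 133.9] ang 85.0 pts [[533.0, -353.0], [666.0, -365.0], [668.0, -343.0], [535.0, -331.0]]
white2 [ 0.167 -0.513  0.012]
orange [ 0.286 -0.188  0.014]
tin [0.685 0.294 0.061]
bowl [0.765 0.128 0.006]
red [0.317 0.13  0.042]
```

View pics/crop1.png

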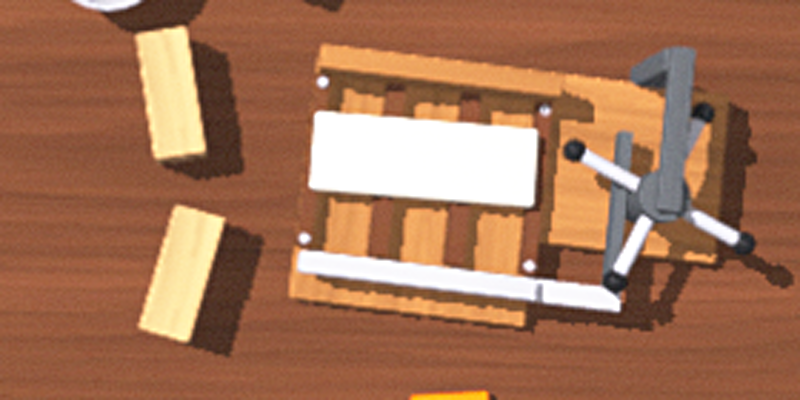

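View pics/wrist.png

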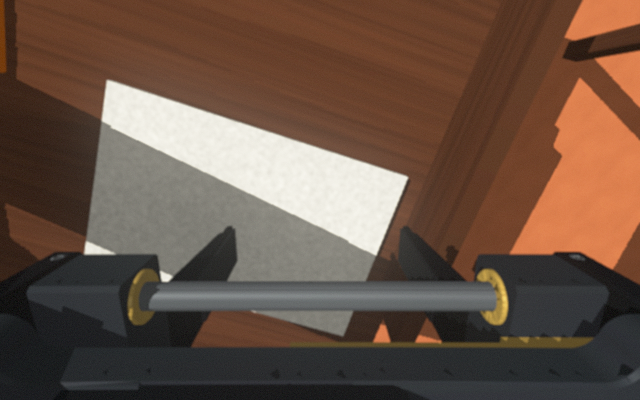

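The crop shows the white board at crop px (425,158). The fence lies above it, the grey jaw plate is below at (420,280), and the capstan hub is at (662,190). The wrist view shows that the second white object is only a large flat sheet (about 150x300 mm), so it's not the board. The moulds are the two light blocks, and a third could still be hidden under the arm. Next I'll refine the board and spoke angles.

```bash
cat >> h.py <<'E'
TH=np.radians(-5.9); PX=np.array([np.cos(TH),np.sin(TH),0]); PY=np.array([-np.sin(TH),np.cos(TH),0]); PO=np.array([.5669,-.1535,0])
def topress(p): p=np.atleast_2d(p)-PO; return np.c_[p@PX,p@PY,p[:,2]]
def fromp(x,y,z): return PO+PX*x+PY*y+np.array([0,0,z])
def plan(pos,xa,za):
    "target TCP pos, tool x axis, tool z axis"
    s=manip.get_state(); w,x,y,z=s['tool_rot']; r=R.from_quat([x,y,z,w])
    za=np.array(za,float);za/=np.linalg.norm(za);xa=np.array(xa,float);xa-=za*(xa@za);xa/=np.linalg.norm(xa)
    t=R.from_matrix(np.c_[xa,np.cross(za,xa),za]); dp=np.array(pos)-s['eef_pos']
    print('turn(6deg)',np.round(np.degrees((r.inv()*t).as_rotvec())/6,2),'shift before turn',np.round(r.inv().apply(dp)/.04,3),'after',np.round(t.inv().apply(dp)/.04,3))
def rect(Q):
    r=cv2.minAreaRect((Q[:,:2]*1000).astype(np.float32)); return r
def az(a,z=0): a=np.radians(a); return [np.cos(a),np.sin(a),z]
E
python3 -c "
from h import *
im,d,c=load('top');P=cloud(c,d);T=topress(P.reshape(-1,3)).reshape(P.shape)
m=(T[...,0]>-60)&(T[...,0]<70)&(abs(T[...,1])<.11)&(abs(P[...,2]-.049)<.006)&(im.min(2)>190)
n,l,s,_=cv2.connectedComponentsWithStats(m.astype(np.uint8)); k=1+s[1:,4].argmax(); Q=P[l==k]
print(rect(Q),np.median(Q[:,2]),topress(Q.mean(0)))
# fence face, strips
for nm,lo,hi,yl,xr in (('fence',.062,.074,.1,(.05,.12)),('jaw',.056,.067,.09,(-.13,-.03)),('strips',.029,.038,.11,(-.075,.075))):
  m=(P[...,2]>lo)&(P[...,2]<hi)&(abs(T[...,1])<yl)&(T[...,0]>xr[0])&(T[...,0]<xr[1])
  print(nm,m.sum(),np.percentile(T[m][:,0],[2,50,98]).round(4),np.polyfit(T[m][:,1],T[m][:,0],1).round(4))
  if nm=='strips': print(np.histogram(T[m][:,1],bins=np.arange(-.112,.12,.008)))
# balls: black pixels around hub
H=fromp(0,-.19,.075)
m=(im.max(2)<60)&(np.hypot(P[...,0]-H[0],P[...,1]-H[1])<.1)&(P[...,2]>.06)&(P[...,2]<.095)
n,l,s,_=cv2.connectedComponentsWithStats(m.astype(np.uint8))
for k in range(1,n):
  if s[k,4]>8:
    q=np.median(P[l==k],0); t=topress(q)[0]-[0,-.19,0]; print(s[k,4],q.round(3),t.round(3),np.degrees(np.arctan2(t[1],t[0])).round(1),np.hypot(t[0],t[1]).round(3))
B=[.593,-.158]
plan([.593,-.158,.2],PY,[0,0,-1])
"
```

```text
((578.5885009765625, -151.4033966064453), (188.54727172851562, 66.48674774169922), 86.3673095703125) 0.049302000493651854 [[0.01075223 0.00355345 0.04929611]]
fence 703 [0.0753 0.0848 0.0949] [0.0001 0.0847]
jaw 555 [-0.097  -0.0882 -0.0796] [ 0.0056 -0.0883]
strips 882 [-0.0731 -0.0265  0.0738] [-0.005  -0.0077]
(array([  0, 155, 103,   0,   0,   0,   0,   2,   4, 102, 106,   7,   0,
         0,   0,   0,   4,  93,  93,   1,   1,   0,   0,   0,   0,  80,
       131,   0]), array([-1.12000000e-01, -1.04000000e-01, -9.60000000e-02, -8.80000000e-02,
       -8.00000000e-02, -7.20000000e-02, -6.40000000e-02, -5.60000000e-02,
       -4.80000000e-02, -4.00000000e-02, -3.20000000e-02, -2.40000000e-02,
       -1.60000000e-02, -8.00000000e-03, -9.71445147e-17,  8.00000000e-03,
        1.60000000e-02,  2.40000000e-02,  3.20000000e-02,  4.00000000e-02,
        4.80000000e-02,  5.60000000e-02,  6.40000000e-02,  7.20000000e-02,
        8.00000000e-02,  8.80000000e-02,  9.60000000e-02,  1.04000000e-01,
        1.12000000e-01]))
34 [ 0.618 -0.377  0.083] [ 0.073 -0.027  0.083] -20.5 0.078
22 [ 0.582 -0.271  0.083] [0.027 0.075 0.083] 69.8 0.079
30 [ 0.506 -0.413  0.083] [-0.033 -0.074  0.083] -114.3 0.081
34 [ 0.474 -0.304  0.083] [-0.077  0.031  0.083] 158.1 0.083
turn(6deg) [-1.000e-02 -1.000e-02 -1.105e+01] shift before turn [12.906 -7.326  0.363] after [11.897  8.871  0.356]
```

```bash
python3 -m jog '[{"x":0.88,"y":-0.5,"claw":25},{"x":0.88,"y":-0.5,"claw":25},{"x":0.88,"y":-0.5,"claw":25},{"x":0.88,"y":-0.5,"claw":25},{"x":0.88,"y":-0.5,"claw":25},{"x":0.88,"y":-0.5,"claw":25},{"x":0.88,"y":-0.5,"claw":25},{"x":0.88,"y":-0.5,"claw":25},{"x":0.88,"y":-0.5,"claw":25},{"x":0.88,"y":-0.5,"claw":25}]' 40 && python3 -m jog '[{"x":0.8,"y":-0.46,"claw":25},{"x":0.8,"y":-0.46,"claw":25},{"x":0.8,"y":-0.46,"claw":25},{"x":0.8,"y":-0.46,"claw":25},{"x":0.8,"y":-0.46,"claw":25},{"az":-1,"claw":25},{"az":-1,"claw":25},{"az":-1,"claw":25},{"az":-1,"claw":25},{"az":-1,"claw":25}]' && python3 -m jog '[{"az":-1,"claw":25},{"az":-1,"claw":25},{"az":-1,"claw":25},{"az":-1,"claw":25},{"az":-1,"claw":25},{"az":-1,"claw":25},{"az":-0.43,"claw":25},{"claw":25},{"claw":25},{"claw":25}]'
python3 -c "
from h import *
st(); plan([.5786,-.1514,.024],az(86.4),[0,0,-1])
im,d,c=snap('top','top2')"
```

```text
0.15 [ 0.1911 -0.5949  0.2142] x [0.952 0.306 0.   ] z [-0.     0.001 -1.   ] w 0.0948 g 0.0 F [0.2 0.7 0.7] q [-1.37  0.49  1.56  0.    1.09 -0.11]
turn(6deg) [-1.000e-02 -1.000e-02 -1.143e+01] shift before turn [12.613 -7.589  4.763] after [11.673  8.972  4.756]$[0]: bad value
```

View pics/top2.png

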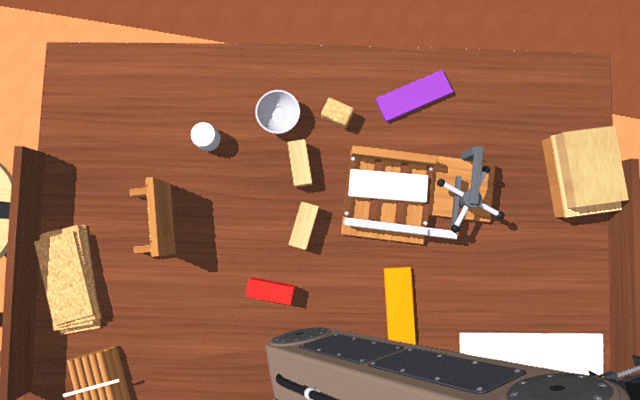

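The call was refused and nothing moved (the top view is unchanged), so rows probably need every key.

```bash
python3 -m jog '[{"ax":0,"ay":0,"az":0,"x":0.88,"y":-0.5,"z":0,"claw":25},{"ax":0,"ay":0,"az":0,"x":0.88,"y":-0.5,"z":0,"claw":25},{"ax":0,"ay":0,"az":0,"x":0.88,"y":-0.5,"z":0,"claw":25},{"ax":0,"ay":0,"az":0,"x":0.88,"y":-0.5,"z":0,"claw":25},{"ax":0,"ay":0,"az":0,"x":0.88,"y":-0.5,"z":0,"claw":25},{"ax":0,"ay":0,"az":0,"x":0.88,"y":-0.5,"z":0,"claw":25},{"ax":0,"ay":0,"az":0,"x":0.88,"y":-0.5,"z":0,"claw":25},{"ax":0,"ay":0,"az":0,"x":0.88,"y":-0.5,"z":0,"claw":25},{"ax":0,"ay":0,"az":0,"x":0.88,"y":-0.5,"z":0,"claw":25},{"ax":0,"ay":0,"az":0,"x":0.88,"y":-0.5,"z":0,"claw":25}]' 40 && python3 -m jog '[{"ax":0,"ay":0,"az":0,"x":0.8,"y":-0.46,"z":0,"claw":25},{"ax":0,"ay":0,"az":0,"x":0.8,"y":-0.46,"z":0,"claw":25},{"ax":0,"ay":0,"az":0,"x":0.8,"y":-0.46,"z":0,"claw":25},{"ax":0,"ay":0,"az":0,"x":0.8,"y":-0.46,"z":0,"claw":25},{"ax":0,"ay":0,"az":-1,"x":0,"y":0,"z":0,"claw":25},{"ax":0,"ay":0,"az":-1,"x":0,"y":0,"z":0,"claw":25},{"ax":0,"ay":0,"az":-1,"x":0,"y":0,"z":0,"claw":25},{"ax":0,"ay":0,"az":-1,"x":0,"y":0,"z":0,"claw":25},{"ax":0,"ay":0,"az":-1,"x":0,"y":0,"z":0,"claw":25},{"ax":0,"ay":0,"az":-1,"x":0,"y":0,"z":0,"claw":25}]' && python3 -m jog '[{"ax":0,"ay":0,"az":-1,"x":0,"y":0,"z":0,"claw":25},{"ax":0,"ay":0,"az":-1,"x":0,"y":0,"z":0,"claw":25},{"ax":0,"ay":0,"az":-1,"x":0,"y":0,"z":0,"claw":25},{"ax":0,"ay":0,"az":-1,"x":0,"y":0,"z":0,"claw":25},{"ax":0,"ay":0,"az":-1,"x":0,"y":0,"z":0,"claw":25},{"ax":0,"ay":0,"az":-0.43,"x":0,"y":0,"z":0,"claw":25},{"ax":0,"ay":0,"az":0,"x":0,"y":0,"z":0,"claw":25},{"ax":0,"ay":0,"az":0,"x":0,"y":0,"z":0,"claw":25},{"ax":0,"ay":0,"az":0,"x":0,"y":0,"z":0,"claw":25},{"ax":0,"ay":0,"az":0,"x":0,"y":0,"z":0,"claw":25}]'
python3 -c "
from h import *
st(); plan([.5786,-.1514,.024],az(86.4),[0,0,-1])
im,d,c=snap('top','top3');P=cloud(c,d)
m=(P[...,2]>.03)&(P[...,2]<.06)&(P[...,0]<.45)&(P[...,0]>-.4);n,l,s,_=cv2.connectedComponentsWithStats(m.astype(np.uint8))
for k in range(1,n):
  if s[k,4]>150: print(s[k],np.median(P[l==k],0).round(3),np.median(im[l==k],0))
"
```

```text
time_s: 1.03
eef_pos: [0.4661, -0.2953, 0.2147]
tool_rot: [0.0, 0.988, 0.155, 0.0]
wrist_force: [1.0, -0.4, -0.0]
gripper_width: 0.086
grasp_force: 0.0
time_s: 1.87
eef_pos: [0.5644, -0.1877, 0.2145]
tool_rot: [-0.0, 0.891, 0.455, -0.0]
wrist_force: [-0.6, -0.6, -0.6]
gripper_width: 0.0857
grasp_force: 0.0
time_s: 2.7
eef_pos: [0.5645, -0.1878, 0.2146]
tool_rot: [-0.0, 0.729, 0.684, -0.0]
wrist_force: [1.0, -0.2, -0.1]
gripper_width: 0.0854
grasp_force: 0.0
2.7 [ 0.5645 -0.1878  0.2146] x [ 0.064  0.998 -0.   ] z [-0. -0. -1.] w 0.0854 g 0.0 F [ 1.  -0.2 -0.1] q [-0.43  0.45  1.64 -0.    1.06 -0.37]
turn(6deg) [-0.    0.   -0.01] shift before turn [0.93  0.294 4.765] after [0.929 0.295 4.765]
[  17  230   79  168 5256] [0.322 0.646 0.043] [150.5 224.  253. ]
[289 236  21  14 197] [0.436 0.06  0.045] [185. 245. 255.]
[ 614  242   13  158 1221] [ 0.26  -0.725  0.045] [ 58.  82. 134.]
[246 278  49  27 879] [0.317 0.13  0.045] [ 65.  70. 255.]
[  63  349   60   51 2069] [0.102 0.545 0.049] [ 89. 149. 226.]
```

```bash
python3 -m jog '[{"ax":0,"ay":0,"az":0,"x":0.46,"y":0.15,"z":0,"claw":25},{"ax":0,"ay":0,"az":0,"x":0.46,"y":0.15,"z":0,"claw":25},{"ax":0,"ay":0,"az":0,"x":0,"y":0,"z":0.9,"claw":25},{"ax":0,"ay":0,"az":0,"x":0,"y":0,"z":0.9,"claw":25},{"ax":0,"ay":0,"az":0,"x":0,"y":0,"z":0.9,"claw":25},{"ax":0,"ay":0,"az":0,"x":0,"y":0,"z":0.6,"claw":25},{"ax":0,"ay":0,"az":0,"x":0,"y":0,"z":0.5,"claw":25},{"ax":0,"ay":0,"az":0,"x":0,"y":0,"z":0.5,"claw":25},{"ax":0,"ay":0,"az":0,"x":0,"y":0,"z":0.3,"claw":25},{"ax":0,"ay":0,"az":0,"x":0,"y":0,"z":0,"claw":25}]' 40 && python3 -m jog '[{"ax":0,"ay":0,"az":0,"x":0,"y":0,"z":0,"claw":150},{"ax":0,"ay":0,"az":0,"x":0,"y":0,"z":0,"claw":150},{"ax":0,"ay":0,"az":0,"x":0,"y":0,"z":0,"claw":150},{"ax":0,"ay":0,"az":0,"x":0,"y":0,"z":0,"claw":150},{"ax":0,"ay":0,"az":0,"x":0,"y":0,"z":0,"claw":150},{"ax":0,"ay":0,"az":0,"x":0,"y":0,"z":0,"claw":150},{"ax":0,"ay":0,"az":0,"x":0,"y":0,"z":0,"claw":150},{"ax":0,"ay":0,"az":0,"x":0,"y":0,"z":0,"claw":150},{"ax":0,"ay":0,"az":0,"x":0,"y":0,"z":0,"claw":150},{"ax":0,"ay":0,"az":0,"x":0,"y":0,"z":0,"claw":150}]' 50
python3 -c "
from h import *
st(); L=.35; 
plan([.45,.15,.25],[0,np.sin(L),np.cos(L)],az(97.1,-np.tan(L)))"
```

```text
time_s: 3.58
eef_pos: [0.5778, -0.1515, 0.0284]
tool_rot: [-0.002, 0.729, 0.684, -0.001]
wrist_force: [0.1, 0.3, 0.1]
gripper_width: 0.0858
grasp_force: 0.0
time_s: 4.42
eef_pos: [0.5792, -0.152, 0.0318]
tool_rot: [0.001, 0.729, 0.684, 0.0]
wrist_force: [-0.9, 0.8, 7.6]
gripper_width: 0.0654
grasp_force: 50.0
4.42 [ 0.5792 -0.152   0.0318] x [ 0.063  0.998 -0.001] z [ 0.002 -0.001 -1.   ] w 0.0654 g 50.00111997127533 F [-0.9  0.8  7.6] q [-0.37  0.68  1.78 -0.    0.67 -0.3 ]
turn(6deg) [ 1.35 11.6  -1.2 ] shift before turn [ 7.328 -3.691 -5.465] after [ 7.727 -2.603  5.542]
```

```bash
python3 -m jog '[{"ax":0,"ay":0,"az":0,"x":0,"y":0,"z":-0.2,"claw":150},{"ax":0,"ay":0,"az":0,"x":0,"y":0,"z":-0.4,"claw":150},{"ax":0,"ay":0,"az":0,"x":0,"y":0,"z":-0.7,"claw":150},{"ax":0,"ay":0,"az":0,"x":0,"y":0,"z":-0.7,"claw":150},{"ax":0,"ay":0,"az":0,"x":0,"y":0,"z":-0.7,"claw":150},{"ax":0,"ay":0,"az":0,"x":0,"y":0,"z":-0.7,"claw":150},{"ax":0,"ay":0,"az":0,"x":0,"y":0,"z":-0.7,"claw":150},{"ax":0,"ay":0,"az":0,"x":0,"y":0,"z":-0.7,"claw":150},{"ax":0,"ay":0,"az":0,"x":0,"y":0,"z":-0.6,"claw":150},{"ax":0,"ay":0,"az":0,"x":0,"y":0,"z":0,"claw":150}]' 50
python3 -c "
from h import *
st(); L=.35; 
plan([.45,.15,.25],[0,np.sin(L),np.cos(L)],az(97.1,-np.tan(L)))
im,d,c=snap('side','side2')"
```

```text
time_s: 5.25
eef_pos: [0.58, -0.1522, 0.2522]
tool_rot: [0.004, 0.729, 0.684, 0.002]
wrist_force: [-0.4, 0.1, -0.7]
gripper_width: 0.0655
grasp_force: 50.0
5.25 [ 0.58   -0.1522  0.2522] x [ 0.063  0.998 -0.002] z [ 0.007 -0.003 -1.   ] w 0.0655 g 49.997965693473816 F [-0.4  0.1 -0.7] q [-0.37  0.42  1.58 -0.    1.14 -0.3 ]
turn(6deg) [ 1.4  11.62 -1.16] shift before turn [ 7.335 -3.72   0.011] after [ 2.556 -2.401  7.439]
```

View pics/side2.png

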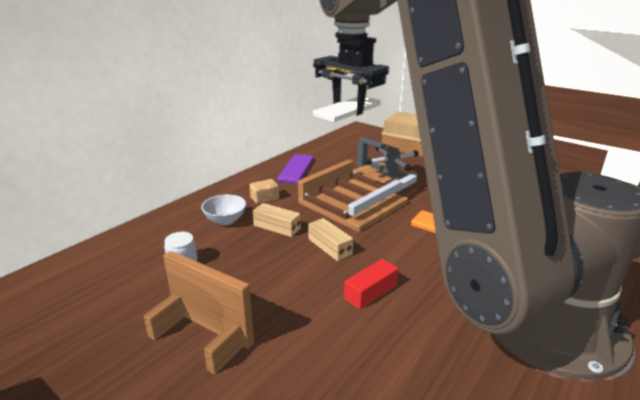

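```bash
python3 -m jog '[{"ax":0,"ay":0,"az":0,"x":0.75,"y":-0.25,"z":0,"claw":150},{"ax":0,"ay":0,"az":0,"x":0.75,"y":-0.25,"z":0,"claw":150},{"ax":0,"ay":0,"az":0,"x":0.75,"y":-0.25,"z":-0.1,"claw":150},{"ax":0,"ay":0,"az":0,"x":0.75,"y":-0.25,"z":-0.1,"claw":150},{"ax":0,"ay":0,"az":0,"x":0.75,"y":-0.25,"z":-0.1,"claw":150},{"ax":0,"ay":0,"az":0,"x":0.75,"y":-0.25,"z":-0.1,"claw":150},{"ax":0,"ay":0,"az":0,"x":0.75,"y":-0.25,"z":0,"claw":150},{"ax":0,"ay":0,"az":0,"x":0.75,"y":-0.25,"z":0,"claw":150},{"ax":0,"ay":0,"az":0,"x":0,"y":0,"z":0,"claw":150},{"ax":0,"ay":0,"az":0,"x":0,"y":0,"z":0,"claw":150}]' && python3 -m jog '[{"ax":0.07,"ay":0.58,"az":-0.06,"x":0,"y":0,"z":0,"claw":150},{"ax":0.07,"ay":0.58,"az":-0.06,"x":0,"y":0,"z":0,"claw":150},{"ax":0.07,"ay":0.58,"az":-0.06,"x":0,"y":0,"z":0,"claw":150},{"ax":0.07,"ay":0.58,"az":-0.06,"x":0,"y":0,"z":0,"claw":150},{"ax":0.07,"ay":0.58,"az":-0.06,"x":0,"y":0,"z":0,"claw":150},{"ax":0.07,"ay":0.58,"az":-0.06,"x":0,"y":0,"z":0,"claw":150},{"ax":0.07,"ay":0.58,"az":-0.06,"x":0,"y":0,"z":0,"claw":150},{"ax":0.07,"ay":0.58,"az":-0.06,"x":0,"y":0,"z":0,"claw":150},{"ax":0.07,"ay":0.58,"az":-0.06,"x":0,"y":0,"z":0,"claw":150},{"ax":0.07,"ay":0.58,"az":-0.06,"x":0,"y":0,"z":0,"claw":150}]'
python3 -c "
from h import *
st(); L=.35; 
plan([.489,.15,.25],[0,np.sin(L),np.cos(L)],az(97.1,-np.tan(L)))"
```

```text
time_s: 6.13
eef_pos: [0.5132, 0.0939, 0.2619]
tool_rot: [-0.0, 0.728, 0.685, -0.001]
wrist_force: [-0.4, 0.7, -1.1]
gripper_width: 0.0656
grasp_force: 50.0
time_s: 6.97
eef_pos: [0.5143, 0.0914, 0.2621]
tool_rot: [-0.232, 0.674, 0.674, 0.194]
wrist_force: [0.0, 0.4, -1.2]
gripper_width: 0.0659
grasp_force: 50.0
6.97 [0.5143 0.0914 0.2621] x [0.016 0.819 0.574] z [-0.05   0.574 -0.817] w 0.0659 g 49.99859690666199 F [ 0.   0.4 -1.2] q [-0.25  0.36  1.79  0.61  1.28 -0.51]
turn(6deg) [ 0.65  5.76 -0.63] shift before turn [ 1.015 -0.592  1.121] after [ 0.221 -0.456  1.543]
```

```bash
python3 -m jog '[{"ax":0.07,"ay":0.58,"az":-0.06,"x":0,"y":0,"z":0,"claw":150},{"ax":0.07,"ay":0.58,"az":-0.06,"x":0,"y":0,"z":0,"claw":150},{"ax":0.07,"ay":0.58,"az":-0.06,"x":0,"y":0,"z":0,"claw":150},{"ax":0.07,"ay":0.58,"az":-0.06,"x":0,"y":0,"z":0,"claw":150},{"ax":0.07,"ay":0.58,"az":-0.06,"x":0,"y":0,"z":0,"claw":150},{"ax":0.07,"ay":0.58,"az":-0.06,"x":0,"y":0,"z":0,"claw":150},{"ax":0.07,"ay":0.58,"az":-0.06,"x":0,"y":0,"z":0,"claw":150},{"ax":0.07,"ay":0.58,"az":-0.06,"x":0,"y":0,"z":0,"claw":150},{"ax":0.07,"ay":0.58,"az":-0.06,"x":0,"y":0,"z":0,"claw":150},{"ax":0.07,"ay":0.58,"az":-0.06,"x":0,"y":0,"z":0,"claw":150}]'
python3 -c "
from h import *
st(); L=.35; 
plan([.489,.3,.2],[0,np.sin(L),np.cos(L)],az(97.1,-np.tan(L)))
im,d,c=snap('side','side3')
cv2.imwrite('pics/side3c.png',im[0:330,100:540])"
```

```text
time_s: 7.8
eef_pos: [0.5143, 0.0913, 0.262]
tool_rot: [-0.44, 0.555, 0.601, 0.37]
wrist_force: [0.2, 0.2, -0.8]
gripper_width: 0.0655
grasp_force: 50.0
7.8 [0.5143 0.0913 0.262 ] x [0.005 0.342 0.94 ] z [-0.119  0.933 -0.339] w 0.0655 g 49.998502135276794 F [ 0.2  0.2 -0.8] q [-0.4   0.58  1.82  0.95  1.64 -0.9 ]
turn(6deg) [-0.03 -0.04 -0.04] shift before turn [0.324 0.016 5.469] after [3.470e-01 2.000e-03 5.468e+00]
```

View pics/side3c.png

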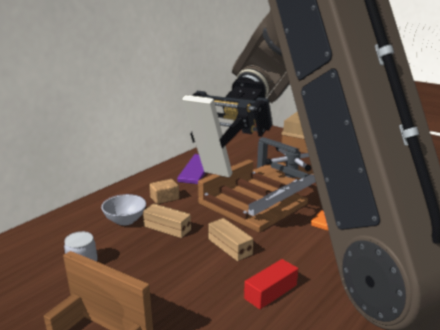

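The side view shows the board held on end at crop (210,135), tilted as planned. I'll measure its pose in the hand from the depth.

```bash
cat >> h.py <<'E'
def boardpose(n,tag,box,col=150):
    im,d,c=load(tag);P=cloud(c,d);x0,x1,y0,y1=box
    m=np.zeros(d.shape,bool);m[y0:y1,x0:x1]=True
    hsv=cv2.cvtColor(im,cv2.COLOR_BGR2HSV); m&=(hsv[...,1]<40)&(hsv[...,2]>col)&(d>0)
    nn,l,s,_=cv2.connectedComponentsWithStats(m.astype(np.uint8));k=1+s[1:,4].argmax();Q=P[cv2.erode((l==k).astype(np.uint8),np.ones((2,2)))>0]
    return Q
E
python3 -c "
from h import *
Q=boardpose('side','side3',(260,345,80,190))
s=manip.get_state();w,x,y,z=s['tool_rot'];r=R.from_quat([x,y,z,w])
T=r.inv().apply(Q-s['eef_pos'])
print(len(Q),np.percentile(T,[1,5,50,95,99],axis=0).round(4)); print('plane z~x,y',np.linalg.lstsq(np.c_[T[:,:2],np.ones(len(T))],T[:,2],rcond=None)[0].round(3)); print(np.percentile(Q,[1,99],axis=0).round(4))"
```

```text
4271 [[-9.8590e-01 -2.7500e-02 -1.4361e+00]
 [-9.3380e-01 -2.2100e-02 -1.3281e+00]
 [-6.4710e-01  9.7450e-01 -9.0550e-01]
 [ 8.7200e-02  1.0180e+00 -1.8000e-03]
 [ 9.6500e-02  1.0256e+00 -1.1000e-03]]
plane z~x,y [ 0.027 -1.009 -0.008]
[[ 0.4874 -1.4293 -0.3909]
 [ 1.6345  0.1206  0.3548]]
```

```bash
python3 -c "
from h import *
Q=boardpose('side','side3',(260,345,80,190))
s=manip.get_state();w,x,y,z=s['tool_rot'];r=R.from_quat([x,y,z,w])
T=r.inv().apply(Q-s['eef_pos']);T=T[np.abs(T).max(1)<.15]
print(len(T),np.percentile(T,[1,5,50,95,99],axis=0).round(4)); print('plane z~x,y',np.linalg.lstsq(np.c_[T[:,:2],np.ones(len(T))],T[:,2],rcond=None)[0].round(3)); print(np.percentile(r.apply(T)+s['eef_pos'],[1,99],axis=0).round(4))"
```

```text
1768 [[-0.0856 -0.0287 -0.0125]
 [-0.0758 -0.026  -0.0058]
 [ 0.0223  0.     -0.0032]
 [ 0.0955  0.0269 -0.0014]
 [ 0.0971  0.0311 -0.0008]]
plane z~x,y [-0.005 -0.001 -0.003]
[[0.4862 0.058  0.1813]
 [0.5458 0.1221 0.3559]]
```

```bash
python3 -c "
from h import *
L=.22;s0=.06
plan([.4891+.1236*s0,.3835-.9923*s0,.13],[0,np.sin(L),np.cos(L)],az(97.1,-np.tan(L)))"
```

```text
turn(6deg) [ 0.01  1.15 -0.21] shift before turn [-1.119  0.359  6.587] after [-1.911  0.333  6.403]
```

```bash
python3 -m jog '[{"ax":0,"ay":0.58,"az":-0.1,"x":0,"y":0,"z":0,"claw":150},{"ax":0,"ay":0.57,"az":-0.1,"x":0,"y":0,"z":0,"claw":150},{"ax":0,"ay":0,"az":0,"x":0,"y":0.04,"z":0.8,"claw":150},{"ax":0,"ay":0,"az":0,"x":0,"y":0.04,"z":0.8,"claw":150},{"ax":0,"ay":0,"az":0,"x":-0.3,"y":0.04,"z":0.8,"claw":150},{"ax":0,"ay":0,"az":0,"x":-0.3,"y":0.04,"z":0.8,"claw":150},{"ax":0,"ay":0,"az":0,"x":-0.3,"y":0.04,"z":0.8,"claw":150},{"ax":0,"ay":0,"az":0,"x":-0.3,"y":0.04,"z":0.8,"claw":150},{"ax":0,"ay":0,"az":0,"x":-0.3,"y":0.04,"z":0.8,"claw":150},{"ax":0,"ay":0,"az":0,"x":-0.3,"y":0.04,"z":0.8,"claw":150}]'
python3 -c "
from h import *
st();L=.22;s0=.0057
plan([.4891+.1236*s0,.3835-.9923*s0,.091],[0,np.sin(L),np.cos(L)],az(97.1,-np.tan(L)))"
```

```text
time_s: 8.68
eef_pos: [0.4962, 0.3257, 0.1328]
tool_rot: [-0.471, 0.527, 0.58, 0.405]
wrist_force: [1.2, 0.7, -1.1]
gripper_width: 0.0653
grasp_force: 50.0
8.68 [0.4962 0.3257 0.1328] x [-0.002  0.23   0.973] z [-0.119  0.966 -0.228] w 0.0653 g 49.99879539012909 F [ 1.2  0.7 -1.1] q [-0.01  0.82  1.97  1.37  1.4  -1.2 ]
turn(6deg) [0.01 0.1  0.01] shift before turn [-0.718  0.02   1.517] after [-0.734  0.022  1.509]
```

```bash
python3 -m jog '[{"ax":0,"ay":0.05,"az":0,"x":-0.1,"y":0,"z":0.22,"claw":150},{"ax":0,"ay":0.05,"az":0,"x":-0.1,"y":0,"z":0.22,"claw":150},{"ax":0,"ay":0,"az":0,"x":-0.1,"y":0,"z":0.22,"claw":150},{"ax":0,"ay":0,"az":0,"x":-0.1,"y":0,"z":0.22,"claw":150},{"ax":0,"ay":0,"az":0,"x":-0.1,"y":0,"z":0.22,"claw":150},{"ax":0,"ay":0,"az":0,"x":-0.1,"y":0,"z":0.2,"claw":150},{"ax":0,"ay":0,"az":0,"x":-0.06,"y":0,"z":0,"claw":150},{"ax":0,"ay":0,"az":0,"x":0,"y":0,"z":0,"claw":150},{"ax":0,"ay":0,"az":0,"x":0,"y":0,"z":0,"claw":150},{"ax":0,"ay":0,"az":0,"x":0,"y":0,"z":0,"claw":150}]'
python3 -c "
from h import *
st();L=.22;s0=.0057
plan([.4891+.1236*s0,.3835-.9923*s0,.091],[0,np.sin(L),np.cos(L)],az(97.1,-np.tan(L)))
im,d,c=snap('side','side4')
cv2.imwrite('pics/side4c.png',cv2.resize(im[150:380,120:420],(780,598)))"
```

```text
time_s: 9.52
eef_pos: [0.49, 0.3696, 0.0975]
tool_rot: [-0.475, 0.524, 0.578, 0.409]
wrist_force: [0.7, 0.1, -1.0]
gripper_width: 0.0656
grasp_force: 50.0
9.52 [0.49   0.3696 0.0975] x [-0.001  0.217  0.976] z [-0.12   0.969 -0.216] w 0.0656 g 49.998332262039185 F [ 0.7  0.1 -1. ] q [ 0.08  0.9   1.97  1.47  1.37 -1.26]
turn(6deg) [ 0.   -0.02  0.02] shift before turn [-0.113  0.023  0.236] after [-0.112  0.023  0.236]
```

View pics/side4c.png

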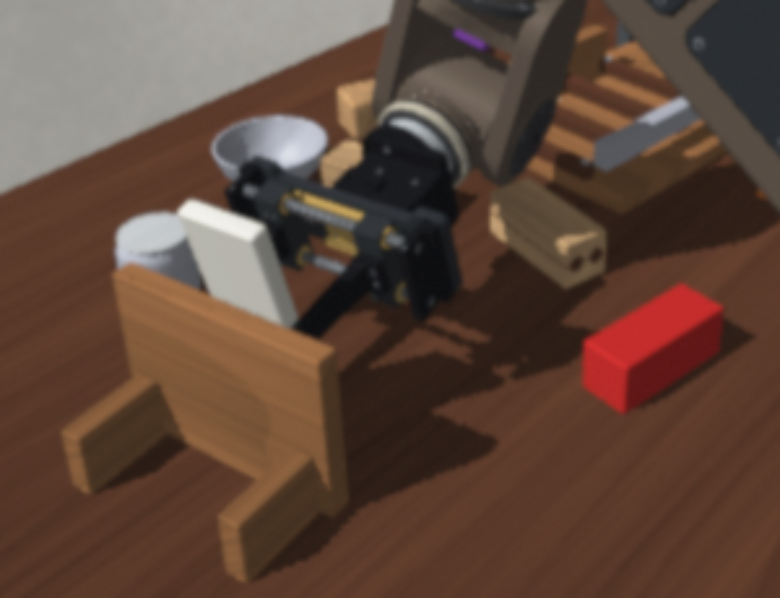

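The side view shows the board on end just in front of the rest, top edge at crop (230,220), clear of the tin and the bowl. I'll lower it, ease it forward and release.

```bash
python3 -m jog '[{"ax":0,"ay":0,"az":0,"x":-0.05,"y":0,"z":0,"claw":150},{"ax":0,"ay":0,"az":0,"x":-0.05,"y":0,"z":0,"claw":150},{"ax":0,"ay":0,"az":0,"x":-0.03,"y":0,"z":0.05,"claw":150},{"ax":0,"ay":0,"az":0,"x":0,"y":0,"z":0.05,"claw":150},{"ax":0,"ay":0,"az":0,"x":0,"y":0,"z":0.05,"claw":150},{"ax":0,"ay":0,"az":0,"x":0,"y":0,"z":0.05,"claw":150},{"ax":0,"ay":0,"az":0,"x":0,"y":0,"z":0,"claw":150},{"ax":0,"ay":0,"az":0,"x":0,"y":0,"z":0,"claw":150},{"ax":0,"ay":0,"az":0,"x":0,"y":0,"z":0,"claw":150},{"ax":0,"ay":0,"az":0,"x":0,"y":0,"z":0,"claw":150}]'
python3 -c "
from h import *
st()"
```

```text
time_s: 10.4
eef_pos: [0.4892, 0.3759, 0.0913]
tool_rot: [-0.475, 0.523, 0.577, 0.409]
wrist_force: [-1.0, -13.4, 7.7]
gripper_width: 0.0656
grasp_force: 50.0
10.4 [0.4892 0.3759 0.0913] x [-0.002  0.215  0.977] z [-0.12   0.969 -0.214] w 0.0656 g 50.009164810180664 F [ -1.  -13.4   7.7] q [ 0.09  0.91  1.97  1.48  1.37 -1.27]
```

```bash
python3 -m jog '[{"ax":0,"ay":0,"az":0,"x":0,"y":0,"z":-0.03,"claw":150},{"ax":0,"ay":0,"az":0,"x":0,"y":0,"z":0,"claw":60},{"ax":0,"ay":0,"az":0,"x":0,"y":0,"z":0,"claw":40},{"ax":0,"ay":0,"az":0,"x":0,"y":0,"z":0,"claw":20},{"ax":0,"ay":0,"az":0,"x":0,"y":0,"z":0,"claw":20},{"ax":0,"ay":0,"az":0,"x":0,"y":0,"z":0,"claw":20},{"ax":0,"ay":0,"az":0,"x":0,"y":0,"z":-0.3,"claw":20},{"ax":0,"ay":0,"az":0,"x":0,"y":0,"z":-0.7,"claw":20},{"ax":0,"ay":0,"az":0,"x":0,"y":0,"z":-0.7,"claw":20},{"ax":0,"ay":0,"az":0,"x":0,"y":0,"z":-0.7,"claw":20}]'
python3 -c "
from h import *
st();plan([.477,.052,.2],az(164.7),[0,0,-1])
im,d,c=snap('side','side5');Q=boardpose('side','side5',(180,250,200,300));print(len(Q),np.percentile(Q,[1,50,99],axis=0).round(3))
cv2.imwrite('pics/side5c.png',cv2.resize(im[150:380,120:420],(780,598)))"
```

```text
time_s: 11.23
eef_pos: [0.5003, 0.2808, 0.1116]
tool_rot: [-0.475, 0.523, 0.578, 0.408]
wrist_force: [-0.4, 1.4, -0.1]
gripper_width: 0.0876
grasp_force: 0.0
11.23 [0.5003 0.2808 0.1116] x [-0.001  0.217  0.976] z [-0.122  0.969 -0.216] w 0.0876 g 0.0 F [-0.4  1.4 -0.1] q [-0.09  0.87  1.97  1.3   1.43 -1.25]
turn(6deg) [  7.42 -11.42  -9.61] shift before turn [ 0.914 -1.316 -5.948] after [-0.948 -5.671 -2.209]
745 [[0.454 0.28  0.059]
 [0.486 0.39  0.167]
 [0.702 0.4   0.186]]
```

View pics/side5c.png

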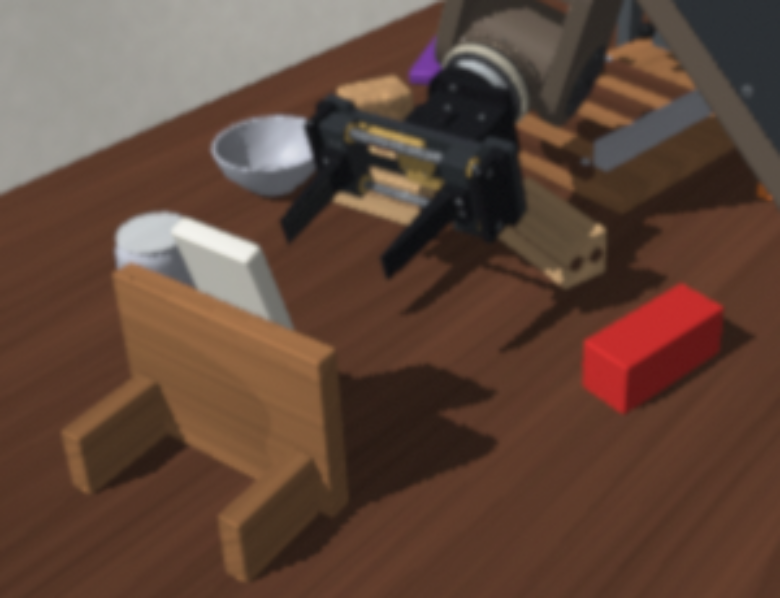

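The side view shows the board standing on end and leaning on the rest at crop (230,260), with the gripper clear. Next I retreat and point the tool down.

```bash
python3 -m jog '[{"ax":0,"ay":0,"az":0,"x":0.6,"y":0,"z":-0.6,"claw":20},{"ax":0,"ay":0,"az":0,"x":0.6,"y":0,"z":-0.6,"claw":20},{"ax":0,"ay":0,"az":0,"x":0.7,"y":0,"z":-0.5,"claw":20},{"ax":0,"ay":0,"az":0,"x":0.7,"y":0,"z":-0.5,"claw":20},{"ax":0,"ay":-1,"az":0,"x":0,"y":0,"z":0,"claw":0},{"ax":0,"ay":-1,"az":0,"x":0,"y":0,"z":0,"claw":0},{"ax":0,"ay":-1,"az":0,"x":0,"y":0,"z":0,"claw":0},{"ax":0,"ay":-1,"az":0,"x":0,"y":0,"z":0,"claw":0},{"ax":0,"ay":-1,"az":0,"x":0,"y":0,"z":0,"claw":0},{"ax":0,"ay":-1,"az":0,"x":0,"y":0,"z":0,"claw":0}]' && python3 -m jog '[{"ax":0,"ay":-1,"az":0,"x":0,"y":0,"z":0,"claw":0},{"ax":0,"ay":-1,"az":0,"x":0,"y":0,"z":0,"claw":0},{"ax":0,"ay":-1,"az":0,"x":0,"y":0,"z":0,"claw":0},{"ax":0,"ay":-1,"az":0,"x":0,"y":0,"z":0,"claw":0},{"ax":0,"ay":-1,"az":0,"x":0,"y":0,"z":0,"claw":0},{"ax":0,"ay":-1,"az":0,"x":0,"y":0,"z":0,"claw":0},{"ax":0,"ay":-0.9,"az":0,"x":0,"y":0,"z":0,"claw":0},{"ax":0,"ay":0,"az":0,"x":0,"y":0,"z":0,"claw":0},{"ax":0,"ay":0,"az":0,"x":0,"y":0,"z":0,"claw":0},{"ax":0,"ay":0,"az":0,"x":0,"y":0,"z":0,"claw":0}]'
python3 -c "
from h import *
st();plan([.4775,.0524,.15],az(164.7),[0,0,-1])
snap('top','top4');im,d,c=load('top4');P=cloud(c,d)
m=(P[...,2]>.035)&(P[...,2]<.052)&(P[...,0]<.95)&(P[...,0]>.0);n,l,s,_=cv2.connectedComponentsWithStats(m.astype(np.uint8))
for k in range(1,n):
  if s[k,4]>150: print(s[k],rect(P[l==k]),np.median(im[l==k],0))
"
```

```text
time_s: 12.12
eef_pos: [0.5114, 0.2186, 0.2325]
tool_rot: [-0.27, 0.625, 0.697, 0.226]
wrist_force: [-1.0, -0.5, -0.4]
gripper_width: 0.0953
grasp_force: 0.0
time_s: 12.95
eef_pos: [0.5108, 0.2192, 0.2317]
tool_rot: [-0.01, 0.664, 0.748, -0.008]
wrist_force: [-0.2, -0.2, 0.6]
gripper_width: 0.095
grasp_force: 0.0
12.95 [0.5108 0.2192 0.2317] x [-0.118  0.993  0.004] z [-0.026  0.001 -1.   ] w 0.095 g 0.0 F [-0.2 -0.2  0.6] q [0.28 0.38 1.69 0.01 1.09 0.16]
turn(6deg) [ -0.19  -0.18 -11.32] shift before turn [-4.052 -1.267  2.058] after [-0.296 -4.243  2.042]
[256  91  44  42 390] ((756.1923217773438, 123.58621215820312), (106.18045806884766, 106.96649932861328), 1.1260221004486084) [226.5 215.5 219.5]
[322  97  32  29 561] ((761.4908447265625, -25.150901794433594), (69.16493225097656, 51.876625061035156), 64.78225708007812) [143. 217. 252.]
[281 133  24  46 799] ((647.413330078125, 83.28974914550781), (110.60353088378906, 44.02045822143555), 9.53363037109375) [164. 230. 253.]
[549 136  16  82 194] ((608.8360595703125, -569.1664428710938), (202.73391723632812, 6.873671531677246), 8.53
[... 333 characters left out ...]
90 836] ((298.60992431640625, -724.2452392578125), (9.231950759887695, 460.1566162109375), 89.94513702392578) [ 52.  74. 121.]
[  34  231   62   97 3803] ((333.4106140136719, 633.44384765625), (220.09242248535156, 113.00946044921875), 15.665518760681152) [142. 215. 251.]
[246 278  49  27 871] ((316.29364013671875, 130.3080291748047), (110.27207946777344, 44.4370231628418), 80.57556915283203) [ 58.  62. 254.]
[  67  349   49   43 1046] ((117.27915954589844, 557.131591796875), (76.53500366210938, 101.52815246582031), 16.568706512451172) [ 74. 124. 191.]
[ 75 383  46  17 404] ((69.84530639648438, 538.619873046875), (42.27546310424805, 104.89781951904297), 0.9576340317726135) [ 73.5 123.5 184.5]
```

View pics/top4.png

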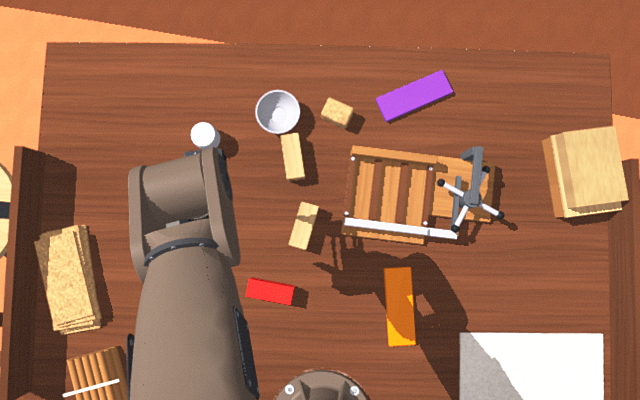

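The top view shows the upper mould has been knocked aside, from (300,163) to (292,157). Mould B is still at (304,226), and nothing else mould-like is visible, so there are two moulds. The red one at (270,291) is excluded, and the press is clear. I'll go to mould B first.

```bash
python3 -m jog '[{"ax":0,"ay":0,"az":0,"x":-0.81,"y":-0.25,"z":0,"claw":0},{"ax":0,"ay":0,"az":0,"x":-0.81,"y":-0.25,"z":0,"claw":0},{"ax":0,"ay":0,"az":0,"x":-0.81,"y":-0.25,"z":0,"claw":0},{"ax":0,"ay":0,"az":0,"x":-0.81,"y":-0.25,"z":0,"claw":0},{"ax":0,"ay":0,"az":0,"x":-0.81,"y":-0.25,"z":0,"claw":0},{"ax":-0.02,"ay":-0.02,"az":-1,"x":0,"y":0,"z":0,"claw":0},{"ax":-0.02,"ay":-0.02,"az":-1,"x":0,"y":0,"z":0,"claw":0},{"ax":-0.02,"ay":-0.02,"az":-1,"x":0,"y":0,"z":0,"claw":0},{"ax":-0.02,"ay":-0.02,"az":-1,"x":0,"y":0,"z":0,"claw":0},{"ax":-0.02,"ay":-0.02,"az":-1,"x":0,"y":0,"z":0,"claw":0}]' 40 && python3 -m jog '[{"ax":-0.02,"ay":-0.02,"az":-1,"x":0,"y":0,"z":0,"claw":0},{"ax":-0.02,"ay":-0.02,"az":-1,"x":0,"y":0,"z":0,"claw":0},{"ax":-0.02,"ay":-0.02,"az":-1,"x":0,"y":0,"z":0,"claw":0},{"ax":-0.02,"ay":-0.02,"az":-1,"x":0,"y":0,"z":0,"claw":0},{"ax":-0.02,"ay":-0.02,"az":-1,"x":0,"y":0,"z":0,"claw":0},{"ax":0,"ay":0,"az":-1,"x":0,"y":0,"z":0,"claw":0},{"ax":0,"ay":0,"az":-0.32,"x":0,"y":0,"z":0,"claw":0},{"ax":0,"ay":0,"az":0,"x":0,"y":0,"z":0.9,"claw":0},{"ax":0,"ay":0,"az":0,"x":0,"y":0,"z":0.9,"claw":0},{"ax":0,"ay":0,"az":0,"x":0,"y":0,"z":0,"claw":0}]'
python3 -c "
from h import *
st();plan([.4774,.0525,.022],az(164.9),[0,0,-1])"
```

```text
time_s: 13.83
eef_pos: [0.4804, 0.0518, 0.2327]
tool_rot: [-0.004, 0.446, 0.895, -0.005]
wrist_force: [-0.3, -0.6, -0.6]
gripper_width: 0.0952
grasp_force: 0.0
time_s: 14.67
eef_pos: [0.4782, 0.0517, 0.1563]
tool_rot: [-0.002, 0.134, 0.991, -0.002]
wrist_force: [-0.4, -0.0, -0.4]
gripper_width: 0.095
grasp_force: 0.0
14.67 [0.4782 0.0517 0.1563] x [-0.964  0.266  0.004] z [-0.005 -0.003 -1.   ] w 0.095 g 0.0 F [-0.4 -0.  -0.4] q [-0.03  0.37  1.97 -0.    0.81 -1.33]
turn(6deg) [-0.04 -0.04 -0.05] shift before turn [0.011 0.031 3.357] after [0.025 0.015 3.357]
```

```bash
python3 -m jog '[{"ax":-0.04,"ay":-0.04,"az":-0.05,"x":0.02,"y":0.02,"z":0,"claw":0},{"ax":0,"ay":0,"az":0,"x":0,"y":0,"z":0.8,"claw":0},{"ax":0,"ay":0,"az":0,"x":0,"y":0,"z":0.8,"claw":0},{"ax":0,"ay":0,"az":0,"x":0,"y":0,"z":0.7,"claw":0},{"ax":0,"ay":0,"az":0,"x":0,"y":0,"z":0.6,"claw":0},{"ax":0,"ay":0,"az":0,"x":0,"y":0,"z":0.4,"claw":0},{"ax":0,"ay":0,"az":0,"x":0,"y":0,"z":0,"claw":0},{"ax":0,"ay":0,"az":0,"x":0,"y":0,"z":0,"claw":180},{"ax":0,"ay":0,"az":0,"x":0,"y":0,"z":0,"claw":180},{"ax":0,"ay":0,"az":0,"x":0,"y":0,"z":0,"claw":180}]' 40 && python3 -m jog '[{"ax":0,"ay":0,"az":0,"x":0,"y":0,"z":0,"claw":180},{"ax":0,"ay":0,"az":0,"x":0,"y":0,"z":0,"claw":180},{"ax":0,"ay":0,"az":0,"x":0,"y":0,"z":0,"claw":180},{"ax":0,"ay":0,"az":0,"x":0,"y":0,"z":0,"claw":180},{"ax":0,"ay":0,"az":0,"x":0,"y":0,"z":0,"claw":180},{"ax":0,"ay":0,"az":0,"x":0,"y":0,"z":0,"claw":180},{"ax":0,"ay":0,"az":0,"x":0,"y":0,"z":0,"claw":180},{"ax":0,"ay":0,"az":0,"x":0,"y":0,"z":0,"claw":180},{"ax":0,"ay":0,"az":0,"x":0,"y":0,"z":0,"claw":180},{"ax":0,"ay":0,"az":0,"x":0,"y":0,"z":0,"claw":180}]'
python3 -c "
from h import *
st();plan(fromp(0,0,.13),-PX,[0,0,-1])"
```

```text
time_s: 15.5
eef_pos: [0.4823, 0.0532, 0.0305]
tool_rot: [0.006, 0.13, 0.991, -0.0]
wrist_force: [0.1, -0.2, 0.4]
gripper_width: 0.0801
grasp_force: 0.0
time_s: 16.33
eef_pos: [0.4813, 0.0533, 0.0288]
tool_rot: [0.004, 0.13, 0.991, -0.0]
wrist_force: [0.2, -0.4, 4.8]
gripper_width: 0.0438
grasp_force: 40.0
16.33 [0.4813 0.0533 0.0288] x [-0.966  0.258 -0.008] z [ 0.008 -0.002 -1.   ] w 0.0438 g 40.001086592674255 F [ 0.2 -0.4  4.8] q [-0.03  0.59  2.07 -0.    0.47 -1.33]
turn(6deg) [-0.    0.08 -1.51] shift before turn [-3.424 -4.441 -2.503] after [-2.66  -4.923 -2.529]
```

```bash
python3 -m jog '[{"ax":0,"ay":0,"az":0,"x":0,"y":0,"z":-0.5,"claw":180},{"ax":0,"ay":0.04,"az":-0.75,"x":0,"y":0,"z":-1,"claw":180},{"ax":0,"ay":0.04,"az":-0.76,"x":0,"y":0,"z":-1,"claw":180},{"ax":0,"ay":0,"az":0,"x":-0.46,"y":-0.82,"z":0,"claw":180},{"ax":0,"ay":0,"az":0,"x":-0.46,"y":-0.82,"z":0,"claw":180},{"ax":0,"ay":0,"az":0,"x":-0.46,"y":-0.82,"z":0,"claw":180},{"ax":0,"ay":0,"az":0,"x":-0.46,"y":-0.82,"z":0,"claw":180},{"ax":0,"ay":0,"az":0,"x":-0.46,"y":-0.82,"z":0,"claw":180},{"ax":0,"ay":0,"az":0,"x":-0.46,"y":-0.82,"z":0,"claw":180},{"ax":0,"ay":0,"az":0,"x":0,"y":0,"z":0,"claw":180}]' && python3 -m jog '[{"ax":0,"ay":0,"az":0,"x":0,"y":0,"z":0,"claw":180},{"ax":0,"ay":0,"az":0,"x":0,"y":0,"z":0,"claw":180},{"ax":0,"ay":0,"az":0,"x":0,"y":0,"z":0,"claw":180},{"ax":0,"ay":0,"az":0,"x":0,"y":0,"z":0,"claw":180},{"ax":0,"ay":0,"az":0,"x":0,"y":0,"z":0,"claw":180},{"ax":0,"ay":0,"az":0,"x":0,"y":0,"z":0,"claw":180},{"ax":0,"ay":0,"az":0,"x":0,"y":0,"z":0,"claw":180},{"ax":0,"ay":0,"az":0,"x":0,"y":0,"z":0,"claw":180},{"ax":0,"ay":0,"az":0,"x":0,"y":0,"z":0,"claw":180},{"ax":0,"ay":0,"az":0,"x":0,"y":0,"z":0,"claw":180}]'
python3 -c "
from h import *
st();plan(fromp(.0036,0,.048),-PX,[0,0,-1])
im,d,c=snap('wrist','w1')"
```

```text
time_s: 17.17
eef_pos: [0.5723, -0.1591, 0.1282]
tool_rot: [0.001, 0.053, 0.999, -0.001]
wrist_force: [-1.4, -0.1, -1.6]
gripper_width: 0.0437
grasp_force: 40.0
time_s: 18.0
eef_pos: [0.5702, -0.1536, 0.1288]
tool_rot: [-0.0, 0.052, 0.999, -0.0]
wrist_force: [-0.7, 0.0, -1.7]
gripper_width: 0.0436
grasp_force: 40.0
18.0 [ 0.5702 -0.1536  0.1288] x [-0.995  0.103  0.   ] z [-0. -0. -1.] w 0.0436 g 39.99972403049469 F [-0.7  0.  -1.7] q [-0.37  0.54  1.74 -0.    0.87 -1.84]
turn(6deg) [-0. -0. -0.] shift before turn [-0.008 -0.005  2.02 ] after [-0.008 -0.005  2.02 ]
```

View pics/w1.png

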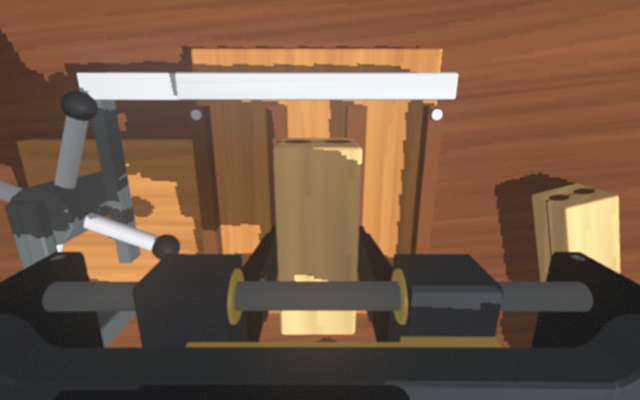

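The wrist view shows the mould held over the middle lane and parallel to the strips. Lowering it now.

```bash
python3 -m jog '[{"ax":0,"ay":0,"az":0,"x":0,"y":0,"z":0.5,"claw":180},{"ax":0,"ay":0,"az":0,"x":0,"y":0,"z":0.5,"claw":180},{"ax":0,"ay":0,"az":0,"x":0,"y":0,"z":0.4,"claw":180},{"ax":0,"ay":0,"az":0,"x":0,"y":0,"z":0.3,"claw":180},{"ax":0,"ay":0,"az":0,"x":0,"y":0,"z":0.2,"claw":180},{"ax":0,"ay":0,"az":0,"x":0,"y":0,"z":0.1,"claw":180},{"ax":0,"ay":0,"az":0,"x":0,"y":0,"z":0.05,"claw":180},{"ax":0,"ay":0,"az":0,"x":0,"y":0,"z":0,"claw":180},{"ax":0,"ay":0,"az":0,"x":0,"y":0,"z":0,"claw":180},{"ax":0,"ay":0,"az":0,"x":0,"y":0,"z":0,"claw":180}]'
python3 -c "
from h import *
st();plan(fromp(.0036,0,.048),-PX,[0,0,-1])"
```

```text
time_s: 18.88
eef_pos: [0.5705, -0.1538, 0.0473]
tool_rot: [0.0, 0.052, 0.999, -0.0]
wrist_force: [-0.0, 0.4, -1.0]
gripper_width: 0.0438
grasp_force: 40.0
18.88 [ 0.5705 -0.1538  0.0473] x [-0.995  0.103 -0.001] z [ 0.001 -0.001 -1.   ] w 0.0438 g 39.999507665634155 F [-0.   0.4 -1. ] q [-0.37  0.65  1.79 -0.    0.69 -1.84]
turn(6deg) [-0.    0.01 -0.  ] shift before turn [ 0.001 -0.001 -0.017] after [ 0.001 -0.001 -0.017]
```

Just above the bed: 1 mm more, release and lift.

```bash
python3 -m jog '[{"ax":0,"ay":0,"az":0,"x":0,"y":0,"z":0.03,"claw":180},{"ax":0,"ay":0,"az":0,"x":0,"y":0,"z":0,"claw":180},{"ax":0,"ay":0,"az":0,"x":0,"y":0,"z":0,"claw":100},{"ax":0,"ay":0,"az":0,"x":0,"y":0,"z":0,"claw":100},{"ax":0,"ay":0,"az":0,"x":0,"y":0,"z":0,"claw":100},{"ax":0,"ay":0,"az":0,"x":0,"y":0,"z":0,"claw":100},{"ax":0,"ay":0,"az":0,"x":0,"y":0,"z":-0.4,"claw":100},{"ax":0,"ay":0,"az":0,"x":0,"y":0,"z":-0.9,"claw":100},{"ax":0,"ay":0,"az":0,"x":0,"y":0,"z":-0.9,"claw":50},{"ax":0,"ay":0,"az":0,"x":0,"y":0,"z":-0.8,"claw":0}]' 
python3 -c "
from h import *
st()
snap('top','top5');im,d,c=load('top5');P=cloud(c,d)
m=(P[...,2]>.035)&(P[...,2]<.052)&(P[...,0]<.8)&(P[...,0]>.3)&(P[...,1]>.02)&(P[...,1]<.3);n,l,s,_=cv2.connectedComponentsWithStats(m.astype(np.uint8))
for k in range(1,n):
  if s[k,4]>150: print(s[k],rect(P[l==k]))
plan([.6474,.0833,.15],az(189.5),[0,0,-1])
"
```

```text
time_s: 19.72
eef_pos: [0.5701, -0.1536, 0.1672]
tool_rot: [-0.0, 0.052, 0.999, -0.0]
wrist_force: [0.3, 0.3, 1.1]
gripper_width: 0.0661
grasp_force: 0.0
19.72 [ 0.5701 -0.1536  0.1672] x [-0.995  0.103  0.   ] z [-0. -0. -1.] w 0.0661 g 0.0 F [0.3 0.3 1.1] q [-0.37  0.49  1.7  -0.    0.95 -1.84]
[256  94  44  39 324] ((751.8512573242188, 123.27424621582031), (97.10589599609375, 106.50312042236328), 1.427565336227417)
[281 133  24  46 801] ((647.4609375, 83.36205291748047), (110.6341323852539, 44.02592086791992), 9.69735050201416)
[248 278  46  22 597] ((320.90728759765625, 129.50421142578125), (110.43575286865234, 35.695316314697266), 80.63508605957031)
turn(6deg) [-0.03  0.07 -2.57] shift before turn [-1.252  6.105  0.578] after [-2.832  5.551  0.583]
```

```bash
python3 -m jog '[{"ax":0,"ay":0,"az":0,"x":-0.21,"y":0.98,"z":0,"claw":0},{"ax":0,"ay":0,"az":0,"x":-0.21,"y":0.98,"z":0,"claw":0},{"ax":0,"ay":0,"az":0,"x":-0.21,"y":0.98,"z":0,"claw":0},{"ax":0,"ay":0,"az":0,"x":-0.21,"y":0.98,"z":0,"claw":0},{"ax":0,"ay":0,"az":0,"x":-0.21,"y":0.98,"z":0,"claw":0},{"ax":0,"ay":0,"az":0,"x":-0.2,"y":0.98,"z":0,"claw":0},{"ax":0,"ay":0,"az":-0.85,"x":0,"y":0,"z":0,"claw":0},{"ax":0,"ay":0,"az":-0.85,"x":0,"y":0,"z":0,"claw":0},{"ax":0,"ay":0,"az":-0.88,"x":0,"y":0,"z":0,"claw":0},{"ax":0,"ay":0,"az":0,"x":0,"y":0,"z":0,"claw":0}]' && python3 -m jog '[{"ax":0,"ay":0,"az":0,"x":0,"y":0.2,"z":0,"claw":0},{"ax":0,"ay":0,"az":0,"x":0,"y":0,"z":0.5,"claw":0},{"ax":0,"ay":0,"az":0,"x":0,"y":0,"z":0.5,"claw":0},{"ax":0,"ay":0,"az":0,"x":0,"y":0,"z":0.5,"claw":0},{"ax":0,"ay":0,"az":0,"x":0,"y":0,"z":0.5,"claw":0},{"ax":0,"ay":0,"az":0,"x":0,"y":0,"z":0,"claw":0},{"ax":0,"ay":0,"az":0,"x":0,"y":0,"z":0,"claw":0},{"ax":0,"ay":0,"az":0,"x":0,"y":0,"z":0,"claw":0},{"ax":0,"ay":0,"az":0,"x":0,"y":0,"z":0,"claw":0},{"ax":0,"ay":0,"az":0,"x":0,"y":0,"z":0,"claw":0}]'
python3 -c "
from h import *
st();plan([.6474,.0834,.026],az(189.7),[0,0,-1])"
```

```text
time_s: 20.6
eef_pos: [0.6441, 0.0755, 0.165]
tool_rot: [-0.0, -0.086, 0.996, -0.0]
wrist_force: [-0.1, 0.1, -0.5]
gripper_width: 0.0949
grasp_force: 0.0
time_s: 21.43
eef_pos: [0.6433, 0.0831, 0.0868]
tool_rot: [0.001, -0.083, 0.997, -0.0]
wrist_force: [0.7, 0.4, 0.5]
gripper_width: 0.0953
grasp_force: 0.0
21.43 [0.6433 0.0831 0.0868] x [-0.986 -0.166 -0.002] z [ 0.002 -0.    -1.   ] w 0.0953 g 0.0 F [0.7 0.4 0.5] q [ 0.03  0.66  1.62 -0.    0.86 -1.71]
turn(6deg) [-0.    0.02 -0.03] shift before turn [-0.1   -0.009  1.52 ] after [-0.102 -0.009  1.52 ]
```

```bash
python3 -m jog '[{"ax":0,"ay":0,"az":-0.03,"x":-0.1,"y":0,"z":0.3,"claw":0},{"ax":0,"ay":0,"az":0,"x":0,"y":0,"z":0.4,"claw":0},{"ax":0,"ay":0,"az":0,"x":0,"y":0,"z":0.4,"claw":0},{"ax":0,"ay":0,"az":0,"x":0,"y":0,"z":0.4,"claw":0},{"ax":0,"ay":0,"az":0,"x":0,"y":0,"z":0,"claw":0},{"ax":0,"ay":0,"az":0,"x":0,"y":0,"z":0,"claw":0},{"ax":0,"ay":0,"az":0,"x":0,"y":0,"z":0,"claw":180},{"ax":0,"ay":0,"az":0,"x":0,"y":0,"z":0,"claw":180},{"ax":0,"ay":0,"az":0,"x":0,"y":0,"z":0,"claw":180},{"ax":0,"ay":0,"az":0,"x":0,"y":0,"z":0,"claw":180}]' 40 && python3 -m jog '[{"ax":0,"ay":0,"az":0,"x":0,"y":0,"z":0,"claw":180},{"ax":0,"ay":0,"az":0,"x":0,"y":0,"z":0,"claw":180},{"ax":0,"ay":0,"az":0,"x":0,"y":0,"z":0,"claw":180},{"ax":0,"ay":0,"az":0,"x":0,"y":0,"z":0,"claw":180},{"ax":0,"ay":0,"az":0,"x":0,"y":0,"z":0,"claw":180},{"ax":0,"ay":0,"az":0,"x":0,"y":0,"z":0,"claw":180},{"ax":0,"ay":0,"az":0,"x":0,"y":0,"z":0,"claw":180},{"ax":0,"ay":0,"az":0,"x":0,"y":0,"z":0,"claw":180},{"ax":0,"ay":0,"az":0,"x":0,"y":0,"z":0,"claw":180},{"ax":0,"ay":0,"az":0,"x":0,"y":0,"z":0,"claw":180}]'
python3 -c "
from h import *
st();plan(fromp(0,.066,.15),-PX,[0,0,-1])"
```

```text
time_s: 22.27
eef_pos: [0.6471, 0.0837, 0.0263]
tool_rot: [0.0, -0.085, 0.996, -0.0]
wrist_force: [0.4, -0.0, -0.2]
gripper_width: 0.0737
grasp_force: 0.0
time_s: 23.1
eef_pos: [0.6467, 0.0837, 0.0255]
tool_rot: [-0.0, -0.085, 0.996, -0.0]
wrist_force: [-0.6, -0.3, 0.6]
gripper_width: 0.0435
grasp_force: 40.0
23.1 [0.6467 0.0837 0.0255] x [-0.986 -0.169  0.   ] z [-0. -0. -1.] w 0.0435 g 40.00029444694519 F [-0.6 -0.3  0.6] q [ 0.03  0.75  1.64 -0.    0.75 -1.71]
turn(6deg) [-0.   -0.    2.61] shift before turn [ 2.527 -3.917 -3.111] after [ 1.376 -4.453 -3.112]
```

```bash
python3 -m jog '[{"ax":0,"ay":0,"az":0,"x":0,"y":0,"z":-0.5,"claw":180},{"ax":0,"ay":0,"az":0,"x":0,"y":0,"z":-0.87,"claw":180},{"ax":0,"ay":0,"az":0,"x":0,"y":0,"z":-0.87,"claw":180},{"ax":0,"ay":0,"az":0,"x":0,"y":0,"z":-0.87,"claw":180},{"ax":0,"ay":0,"az":0.87,"x":0,"y":0,"z":0,"claw":180},{"ax":0,"ay":0,"az":0.87,"x":0,"y":0,"z":0,"claw":180},{"ax":0,"ay":0,"az":0.87,"x":0,"y":0,"z":0,"claw":180},{"ax":0,"ay":0,"az":0,"x":0.275,"y":-0.89,"z":0,"claw":180},{"ax":0,"ay":0,"az":0,"x":0.275,"y":-0.89,"z":0,"claw":180},{"ax":0,"ay":0,"az":0,"x":0.275,"y":-0.89,"z":0,"claw":180}]' && python3 -m jog '[{"ax":0,"ay":0,"az":0,"x":0.275,"y":-0.89,"z":0,"claw":180},{"ax":0,"ay":0,"az":0,"x":0.275,"y":-0.89,"z":0,"claw":180},{"ax":0,"ay":0,"az":0,"x":0,"y":0,"z":0,"claw":180},{"ax":0,"ay":0,"az":0,"x":0,"y":0,"z":0,"claw":180},{"ax":0,"ay":0,"az":0,"x":0,"y":0,"z":0,"claw":180},{"ax":0,"ay":0,"az":0,"x":0,"y":0,"z":0,"claw":180},{"ax":0,"ay":0,"az":0,"x":0,"y":0,"z":0,"claw":180},{"ax":0,"ay":0,"az":0,"x":0,"y":0,"z":0,"claw":180},{"ax":0,"ay":0,"az":0,"x":0,"y":0,"z":0,"claw":180},{"ax":0,"ay":0,"az":0,"x":0,"y":0,"z":0,"claw":180}]'
python3 -c "
from h import *
st();plan(fromp(0,.066,.0445),-PX,[0,0,-1])
im,d,c=snap('wrist','w2');P=cloud(c,d);T=topress(P.reshape(-1,3)).reshape(P.shape)
s=manip.get_state()['eef_pos']
m=(T[...,2]>s[2]-.02)&(T[...,2]<s[2]+.03)&(abs(T[...,0])<.08)&(abs(T[...,1]-.066)<.05)&(im[...,2]>110)&(im[...,2].astype(int)-im[...,0]>20)
Q=T[m];print('held',m.sum(),np.median(Q[:,2]),rect(Q))
m=(T[...,2]>.05)&(T[...,2]<.068)&(abs(T[...,1])<.04)&(T[...,0]>-.07)&(T[...,0]<.07);Q=T[m];print('placed',m.sum(),rect(Q),np.median(Q[:,2]))
"
```

```text
time_s: 23.93
eef_pos: [0.602, -0.0198, 0.1495]
tool_rot: [-0.001, 0.051, 0.999, -0.0]
wrist_force: [-0.1, -1.0, -1.7]
gripper_width: 0.0436
grasp_force: 40.0
time_s: 24.77
eef_pos: [0.5738, -0.0872, 0.1499]
tool_rot: [-0.0, 0.051, 0.999, -0.0]
wrist_force: [-0.6, -0.2, -1.9]
gripper_width: 0.0439
grasp_force: 40.0
24.77 [ 0.5738 -0.0872  0.1499] x [-0.995  0.102  0.   ] z [-0. -0. -1.] w 0.0439 g 39.999480843544006 F [-0.6 -0.2 -1.9] q [-0.26  0.5   1.74 -0.    0.9  -1.73]
turn(6deg) [-0.   -0.    0.01] shift before turn [ 1.000e-03 -1.600e-02  2.635e+00] after [ 2.000e-03 -1.700e-02  2.635e+00]
held 13710 0.1691278359559123 ((-0.5397682189941406, 67.01031494140625), (107.956787109375, 60.64244842529297), 0.046485960483551025)
placed 6203 ((-0.6045417785644531, 0.4195060729980469), (109.40535736083984, 44.4130973815918), 0.1297689527273178) 0.06275722658681893
```

Held well; the placed mould sits true at (-0.6, 0.4) mm. Lowering this one and releasing with a small opening.

```bash
python3 -m jog '[{"ax":0,"ay":0,"az":0,"x":0,"y":0,"z":0.6,"claw":180},{"ax":0,"ay":0,"az":0,"x":0,"y":0,"z":0.6,"claw":180},{"ax":0,"ay":0,"az":0,"x":0,"y":-0.02,"z":0.5,"claw":180},{"ax":0,"ay":0,"az":0,"x":0,"y":0,"z":0.4,"claw":180},{"ax":0,"ay":0,"az":0,"x":0,"y":0,"z":0.3,"claw":180},{"ax":0,"ay":0,"az":0,"x":0,"y":0,"z":0.2,"claw":180},{"ax":0,"ay":0,"az":0,"x":0,"y":0,"z":0.05,"claw":180},{"ax":0,"ay":0,"az":0,"x":0,"y":0,"z":0,"claw":180},{"ax":0,"ay":0,"az":0,"x":0,"y":0,"z":0,"claw":180},{"ax":0,"ay":0,"az":0,"x":0,"y":0,"z":0,"claw":180}]' && python3 -m jog '[{"ax":0,"ay":0,"az":0,"x":0,"y":0,"z":0,"claw":110},{"ax":0,"ay":0,"az":0,"x":0,"y":0,"z":0,"claw":110},{"ax":0,"ay":0,"az":0,"x":0,"y":0,"z":0,"claw":110},{"ax":0,"ay":0,"az":0,"x":0,"y":0,"z":0,"claw":110},{"ax":0,"ay":0,"az":0,"x":0,"y":0,"z":-0.3,"claw":110},{"ax":0,"ay":0,"az":0,"x":0,"y":0,"z":-0.9,"claw":110},{"ax":0,"ay":0,"az":0,"x":0,"y":0,"z":-0.9,"claw":110},{"ax":0,"ay":0,"az":0,"x":0,"y":0,"z":-0.9,"claw":255},{"ax":0,"ay":0,"az":0,"x":0,"y":0,"z":-0.3,"claw":255},{"ax":0,"ay":0,"az":0,"x":0,"y":0,"z":0,"claw":255}]'
cat >> h.py <<'E'
def moulds(tag):
    im,d,c=load(tag);P=cloud(c,d);T=topress(P.reshape(-1,3)).reshape(P.shape)
    for yc in (-.066,0,.066):
        m=(T[...,2]>.05)&(T[...,2]<.068)&(abs(T[...,1]-yc)<.033)&(T[...,0]>-.075)&(T[...,0]<.074)
        if m.sum()>300: r=rect(T[m]);print('lane',yc,m.sum(),np.round(r[0],1),np.round(r[1],1),round(r[2],1),np.median(T[m][:,2]).round(4))
def spokes(tag):
    im,d,c=load(tag);P=cloud(c,d);H=fromp(0,-.19,.075)
    m=(im.max(2)<70)&(np.hypot(P[...,0]-H[0],P[...,1]-H[1])<.1)&(P[...,2]>.06)&(P[...,2]<.095)
    n,l,s,_=cv2.connectedComponentsWithStats(m.astype(np.uint8));a=[]
    for k in range(1,n):
        if s[k,4]>8:
            q=np.median(P[l==k],0);t=topress(q)[0]-[0,-.19,0];print(s[k,4],q.round(3),np.degrees(np.arctan2(t[1],t[0])).round(1),np.hypot(t[0],t[1]).round(3))
    T=topress(P.reshape(-1,3)).reshape(P.shape)
    m=(P[...,2]>.056)&(P[...,2]<.067)&(abs(T[...,1])<.09)&(T[...,0]>-.13)&(T[...,0]<-.03)&(im.min(2)>150);print('jaw',np.percentile(T[m][:,0],[3,97]).round(4) if m.sum() else None)
E
python3 -c "
from h import *
st();im,d,c=snap('wrist','w3');moulds('w3');snap('top','top6');moulds('top6');spokes('top6')"
```

```text
time_s: 25.65
eef_pos: [0.5739, -0.0886, 0.0443]
tool_rot: [0.0, 0.052, 0.999, -0.0]
wrist_force: [0.3, 0.0, -1.5]
gripper_width: 0.0439
grasp_force: 40.0
time_s: 26.48
eef_pos: [0.5749, -0.0888, 0.1805]
tool_rot: [0.003, 0.052, 0.999, -0.001]
wrist_force: [0.2, 0.2, 0.9]
gripper_width: 0.0392
grasp_force: 0.0
26.48 [ 0.5749 -0.0888  0.1805] x [-0.995  0.103 -0.006] z [ 0.006 -0.002 -1.   ] w 0.0392 g 0.0 F [0.2 0.2 0.9] q [-0.27  0.46  1.71 -0.    0.96 -1.73]
lane 0 5309 [-0.6  0.5] [ 44.3 109.5] 90.0 0.0627
lane 0.066 5217 [ 0.5 65.6] [109.2  44. ] 0.0 0.0627
33 [ 0.618 -0.378  0.083] -20.9 0.079
24 [ 0.582 -0.271  0.084] 70.0 0.079
31 [ 0.506 -0.413  0.084] -114.1 0.082
48 [ 0.476 -0.302  0.083] 156.2 0.082
jaw [-0.0968 -0.086 ]
```

Both moulds lie true in lanes 1 and 2. Now for the capstan: with the fingers shut as a peg, I'll enter between the spokes at -22° and -112° in the press frame and orbit clockwise.

```bash
cat >> h.py <<'E'
def circ(a0,a1,n,r=.058,z=.062):
    "rows to orbit: prints start offset and per-row tool x,y"
    s=manip.get_state();p=topress(s['eef_pos'])[0]-[0,-.19,0]
    A=np.radians(np.linspace(a0,a1,n+1));W=np.c_[r*np.cos(A),r*np.sin(A)]
    print('now ang',np.degrees(np.arctan2(p[1],p[0])).round(1),'r',np.hypot(p[0],p[1]).round(4),'z',p[2].round(4))
    D=np.diff(np.vstack([p[:2],W]),axis=0)/.04
    for a,dd in zip(np.degrees(A),D): print(round(a),'x',round(-dd[0],2),'y',round(dd[1],2))
E
python3 -m jog '[{"ax":0,"ay":0,"az":0,"x":-0.05,"y":-0.95,"z":0,"claw":255},{"ax":0,"ay":0,"az":0,"x":-0.05,"y":-0.95,"z":0,"claw":255},{"ax":0,"ay":0,"az":0,"x":-0.05,"y":-0.95,"z":0,"claw":255},{"ax":0,"ay":0,"az":0,"x":-0.05,"y":-0.95,"z":0,"claw":255},{"ax":0,"ay":0,"az":0,"x":-0.05,"y":-0.95,"z":0,"claw":255},{"ax":0,"ay":0,"az":0,"x":-0.05,"y":-0.95,"z":0,"claw":255},{"ax":0,"ay":0,"az":0,"x":-0.05,"y":-0.95,"z":0,"claw":255},{"ax":0,"ay":0,"az":0,"x":-0.05,"y":-0.95,"z":0,"claw":255},{"ax":0,"ay":0,"az":0,"x":0,"y":0,"z":0,"claw":255},{"ax":0,"ay":0,"az":0,"x":0,"y":0,"z":0,"claw":255}]' 
python3 -c "
from h import *
st();plan(fromp(.0227,-.2434,.062),-PX,[0,0,-1])"
```

```text
time_s: 27.42
eef_pos: [0.557, -0.3939, 0.1737]
tool_rot: [-0.001, 0.053, 0.999, 0.001]
wrist_force: [0.5, -0.0, -0.6]
gripper_width: 0.0004
grasp_force: 0.0
27.42 [ 0.557  -0.3939  0.1737] x [-0.994  0.106  0.003] z [-0.003  0.002 -1.   ] w 0.0004 g 0.0 F [ 0.5 -0.  -0.6] q [-0.71  0.61  1.45 -0.    1.08 -2.18]
turn(6deg) [ 0.02 -0.03 -0.03] shift before turn [-0.203 -0.086  2.791] after [-0.195 -0.082  2.792]
```

```bash
python3 -m jog '[{"ax":0.02,"ay":-0.03,"az":-0.03,"x":-0.2,"y":-0.08,"z":0,"claw":255},{"ax":0,"ay":0,"az":0,"x":0,"y":0,"z":0.6,"claw":255},{"ax":0,"ay":0,"az":0,"x":0,"y":0,"z":0.6,"claw":255},{"ax":0,"ay":0,"az":0,"x":0,"y":0,"z":0.5,"claw":255},{"ax":0,"ay":0,"az":0,"x":0,"y":0,"z":0.5,"claw":255},{"ax":0,"ay":0,"az":0,"x":0,"y":0,"z":0.4,"claw":255},{"ax":0,"ay":0,"az":0,"x":0,"y":0,"z":0.18,"claw":255},{"ax":0,"ay":0,"az":0,"x":0,"y":0,"z":0,"claw":255},{"ax":0,"ay":0,"az":0,"x":0,"y":0,"z":0,"claw":255},{"ax":0,"ay":0,"az":0,"x":0,"y":0,"z":0,"claw":255}]' 
python3 -c "
from h import *
st();plan(fromp(.0227,-.2434,.062),-PX,[0,0,-1]);circ(-80,-320,20)"
```

```text
time_s: 28.25
eef_pos: [0.5669, -0.3967, 0.0659]
tool_rot: [0.002, 0.05, 0.999, -0.002]
wrist_force: [-0.4, -0.4, 0.8]
gripper_width: 0.0002
grasp_force: 0.0
28.25 [ 0.5669 -0.3967  0.0659] x [-0.995  0.099 -0.004] z [ 0.004 -0.003 -1.   ] w 0.0002 g 0.0 F [-0.4 -0.4  0.8] q [-0.71  0.74  1.51 -0.    0.88 -2.18]
turn(6deg) [-0.03  0.04  0.03] shift before turn [ 0.057 -0.037  0.098] after [ 0.057 -0.037  0.098]
now ang -64.3 r 0.0576 z 0.0659
-80 x 0.37 y -0.13
-92 x 0.3 y -0.02
-104 x 0.3 y 0.04
-116 x 0.28 y 0.1
-128 x 0.26 y 0.16
-140 x 0.22 y 0.21
-152 x 0.17 y 0.25
-164 x 0.11 y 0.28
-176 x 0.05 y 0.3
-188 x -0.01 y 0.3
-200 x -0.07 y 0.29
-212 x -0.13 y 0.27
-224 x -0.19 y 0.24
-236 x -0.23 y 0.19
-248 x -0.27 y 0.14
-260 x -0.29 y 0.08
-272 x -0.3 y 0.02
-284 x -0.3 y -0.04
-296 x -0.28 y -0.1
-308 x -0.26 y -0.16
-320 x -0.22 y -0.21
```

```bash
python3 -m jog '[{"ax":0,"ay":0,"az":0,"x":0.37,"y":-0.13,"z":0.08,"claw":255},{"ax":0,"ay":0,"az":0,"x":0.3,"y":-0.02,"z":0,"claw":255},{"ax":0,"ay":0,"az":0,"x":0.3,"y":0.04,"z":0,"claw":255},{"ax":0,"ay":0,"az":0,"x":0.28,"y":0.1,"z":0,"claw":255},{"ax":0,"ay":0,"az":0,"x":0.26,"y":0.16,"z":0,"claw":255},{"ax":0,"ay":0,"az":0,"x":0.22,"y":0.21,"z":0,"claw":255},{"ax":0,"ay":0,"az":0,"x":0.17,"y":0.25,"z":0,"claw":255},{"ax":0,"ay":0,"az":0,"x":0.11,"y":0.28,"z":0,"claw":255},{"ax":0,"ay":0,"az":0,"x":0.05,"y":0.3,"z":0,"claw":255},{"ax":0,"ay":0,"az":0,"x":0,"y":0,"z":0,"claw":255}]' 
python3 -c "
from h import *
st();circ(-188,-320,11);snap('top','t7');spokes('t7')"
```

```text
time_s: 29.08
eef_pos: [0.4897, -0.3409, 0.0631]
tool_rot: [0.003, 0.05, 0.999, -0.002]
wrist_force: [-0.1, -1.2, 1.7]
gripper_width: 0.0005
grasp_force: 0.4
29.08 [ 0.4897 -0.3409  0.0631] x [-0.995  0.099 -0.006] z [ 0.005 -0.005 -1.   ] w 0.0005 g 0.38900057785212994 F [-0.1 -1.2  1.7] q [-0.72  0.63  1.77 -0.    0.73 -2.19]
now ang -175.6 r 0.0577 z 0.0631
-188 x -0.0 y 0.31
-200 x -0.07 y 0.29
-212 x -0.13 y 0.27
-224 x -0.19 y 0.24
-236 x -0.23 y 0.19
-248 x -0.27 y 0.14
-260 x -0.29 y 0.08
-272 x -0.3 y 0.02
-284 x -0.3 y -0.04
-296 x -0.28 y -0.1
-308 x -0.26 y -0.16
-320 x -0.22 y -0.21
9 [ 0.622 -0.369  0.085] -14.1 0.079
25 [ 0.57  -0.265  0.084] 79.8 0.081
jaw [-0.0901 -0.0316]
```

The capstan turns as modelled. I'll finish this sweep, lift out, and carry over the bridge back to -45°.

```bash
python3 -m jog '[{"ax":0,"ay":0,"az":0,"x":0,"y":0.31,"z":0,"claw":255},{"ax":0,"ay":0,"az":0,"x":-0.07,"y":0.29,"z":0,"claw":255},{"ax":0,"ay":0,"az":0,"x":-0.13,"y":0.27,"z":0,"claw":255},{"ax":0,"ay":0,"az":0,"x":-0.19,"y":0.24,"z":0,"claw":255},{"ax":0,"ay":0,"az":0,"x":-0.23,"y":0.19,"z":0,"claw":255},{"ax":0,"ay":0,"az":0,"x":-0.27,"y":0.14,"z":0,"claw":255},{"ax":0,"ay":0,"az":0,"x":-0.29,"y":0.08,"z":0,"claw":255},{"ax":0,"ay":0,"az":0,"x":-0.3,"y":0.02,"z":0,"claw":255},{"ax":0,"ay":0,"az":0,"x":-0.3,"y":-0.04,"z":0,"claw":255},{"ax":0,"ay":0,"az":0,"x":-0.28,"y":-0.1,"z":0,"claw":255}]' && python3 -m jog '[{"ax":0,"ay":0,"az":0,"x":-0.26,"y":-0.16,"z":0,"claw":255},{"ax":0,"ay":0,"az":0,"x":-0.22,"y":-0.21,"z":0,"claw":255},{"ax":0,"ay":0,"az":0,"x":0,"y":0,"z":0,"claw":255},{"ax":0,"ay":0,"az":0,"x":0.06,"y":0.06,"z":0,"claw":255},{"ax":0,"ay":0,"az":0,"x":0,"y":0,"z":-0.8,"claw":255},{"ax":0,"ay":0,"az":0,"x":0,"y":0,"z":-0.8,"claw":255},{"ax":0,"ay":0,"az":0,"x":0,"y":0,"z":-0.6,"claw":255},{"ax":0,"ay":0,"az":0,"x":0,"y":0,"z":-0.2,"claw":255},{"ax":0,"ay":0,"az":0,"x":0,"y":0,"z":0,"claw":255},{"ax":0,"ay":0,"az":0,"x":0,"y":0,"z":0,"claw":255}]'
python3 -c "
from h import *
st();snap('top','t8');spokes('t8');circ(-45,-57,1);plan(fromp(.041,-.231,.16),-PX,[0,0,-1])
im,d,c=load('t8');cv2.imwrite('pics/t8c.png',cv2.resize(im[110:270,320:540],(770,560)))"
```

```text
time_s: 29.97
eef_pos: [0.5756, -0.2933, 0.0612]
tool_rot: [-0.001, 0.05, 0.999, -0.0]
wrist_force: [-6.5, 0.5, 0.8]
gripper_width: 0.0006
grasp_force: 3.0
time_s: 30.8
eef_pos: [0.5913, -0.3071, 0.1571]
tool_rot: [0.001, 0.05, 0.999, -0.001]
wrist_force: [0.3, -0.7, -0.8]
gripper_width: 0.0006
grasp_force: 0.0
30.8 [ 0.5913 -0.3071  0.1571] x [-0.995  0.1   -0.003] z [ 0.003 -0.003 -1.   ] w 0.0006 g 0.0 F [ 0.3 -0.7 -0.8] q [-0.58  0.6   1.51 -0.    1.02 -2.05]
24 [ 0.621 -0.317  0.083] 24.9 0.078
25 [ 0.522 -0.265  0.085] 113.8 0.081
jaw [-0.0796 -0.0322]
now ang 45.0 r 0.0563 z 0.1562
-45 x -0.03 y -2.02
-57 x 0.24 y -0.19
turn(6deg) [-0.01  0.01  0.03] shift before turn [-0.025 -2.019 -0.092] after [-0.03  -2.019 -0.095]
```

View pics/t8c.png

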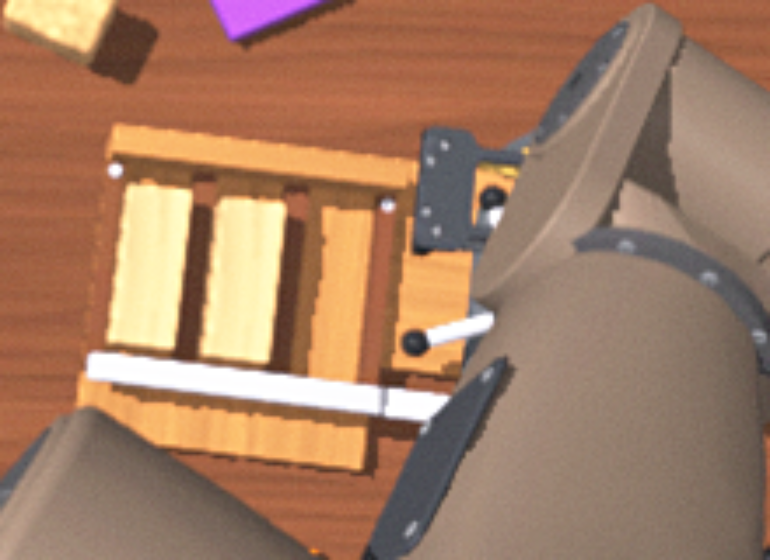

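The crop shows the two moulds in their lanes, the jaw advanced close to them, and spokes near 24° and 114°. Re-enter at -38°.

```bash
python3 -m jog '[{"ax":0,"ay":0,"az":0.03,"x":-0.07,"y":-0.94,"z":0,"claw":255},{"ax":0,"ay":0,"az":0,"x":-0.07,"y":-0.94,"z":0,"claw":255},{"ax":0,"ay":0,"az":0,"x":0,"y":0,"z":0,"claw":255},{"ax":0,"ay":0,"az":0,"x":0,"y":0,"z":0,"claw":255},{"ax":0,"ay":0,"az":0,"x":0,"y":0,"z":0.5,"claw":255},{"ax":0,"ay":0,"az":0,"x":0,"y":0,"z":0.6,"claw":255},{"ax":0,"ay":0,"az":0,"x":0,"y":0,"z":0.6,"claw":255},{"ax":0,"ay":0,"az":0,"x":0,"y":0,"z":0.5,"claw":255},{"ax":0,"ay":0,"az":0,"x":0,"y":0,"z":0.18,"claw":255},{"ax":0,"ay":0,"az":0,"x":0,"y":0,"z":0,"claw":255}]' 
python3 -c "
from h import *
st();circ(-56,-320,22)"
```

```text
time_s: 31.68
eef_pos: [0.5891, -0.3815, 0.0598]
tool_rot: [-0.001, 0.051, 0.999, 0.0]
wrist_force: [-0.2, 0.1, 0.7]
gripper_width: 0.0
grasp_force: 0.0
31.68 [ 0.5891 -0.3815  0.0598] x [-0.995  0.102  0.001] z [-0.001  0.    -1.   ] w 0.0 g 0.0 F [-0.2  0.1  0.7] q [-0.67  0.76  1.48 -0.    0.9  -2.14]
now ang -37.1 r 0.0571 z 0.0598
-56 x 0.33 y -0.34
-68 x 0.27 y -0.14
-80 x 0.29 y -0.08
-92 x 0.3 y -0.02
-104 x 0.3 y 0.04
-116 x 0.28 y 0.1
-128 x 0.26 y 0.16
-140 x 0.22 y 0.21
-152 x 0.17 y 0.25
-164 x 0.11 y 0.28
-176 x 0.05 y 0.3
-188 x -0.01 y 0.3
-200 x -0.07 y 0.29
-212 x -0.13 y 0.27
-224 x -0.19 y 0.24
-236 x -0.23 y 0.19
-248 x -0.27 y 0.14
-260 x -0.29 y 0.08
-272 x -0.3 y 0.02
-284 x -0.3 y -0.04
-296 x -0.28 y -0.1
-308 x -0.26 y -0.16
-320 x -0.22 y -0.21
```

```bash
python3 -m jog '[{"ax":0,"ay":0,"az":0,"x":0.33,"y":-0.34,"z":0,"claw":255},{"ax":0,"ay":0,"az":0,"x":0.27,"y":-0.14,"z":0,"claw":255},{"ax":0,"ay":0,"az":0,"x":0.29,"y":-0.08,"z":0,"claw":255},{"ax":0,"ay":0,"az":0,"x":0.3,"y":-0.02,"z":0,"claw":255},{"ax":0,"ay":0,"az":0,"x":0.3,"y":0.04,"z":0,"claw":255},{"ax":0,"ay":0,"az":0,"x":0.28,"y":0.1,"z":0,"claw":255},{"ax":0,"ay":0,"az":0,"x":0.26,"y":0.16,"z":0,"claw":255},{"ax":0,"ay":0,"az":0,"x":0.22,"y":0.21,"z":0,"claw":255},{"ax":0,"ay":0,"az":0,"x":0.17,"y":0.25,"z":0,"claw":255},{"ax":0,"ay":0,"az":0,"x":0.11,"y":0.28,"z":0,"claw":255}]' 
python3 -c "
from h import *
st();circ(-176,-320,12)"
```

```text
time_s: 32.52
eef_pos: [0.4921, -0.3556, 0.0643]
tool_rot: [0.004, 0.052, 0.999, -0.003]
wrist_force: [4.6, -6.0, 0.7]
gripper_width: 0.0002
grasp_force: 2.7
32.52 [ 0.4921 -0.3556  0.0643] x [-0.995  0.103 -0.008] z [ 0.007 -0.007 -1.   ] w 0.0002 g 2.7242841571569443 F [ 4.6 -6.   0.7] q [-0.73  0.64  1.75 -0.    0.74 -2.2 ]
now ang -160.8 r 0.0568 z 0.0643
-176 x 0.11 y 0.37
-188 x -0.01 y 0.3
-200 x -0.07 y 0.29
-212 x -0.13 y 0.27
-224 x -0.19 y 0.24
-236 x -0.23 y 0.19
-248 x -0.27 y 0.14
-260 x -0.29 y 0.08
-272 x -0.3 y 0.02
-284 x -0.3 y -0.04
-296 x -0.28 y -0.1
-308 x -0.26 y -0.16
-320 x -0.22 y -0.21
```

```bash
python3 -m jog '[{"ax":0,"ay":0,"az":0,"x":0.05,"y":0.3,"z":0,"claw":255},{"ax":0,"ay":0,"az":0,"x":-0.01,"y":0.3,"z":0,"claw":255},{"ax":0,"ay":0,"az":0,"x":-0.07,"y":0.29,"z":0,"claw":255},{"ax":0,"ay":0,"az":0,"x":-0.13,"y":0.27,"z":0,"claw":255},{"ax":0,"ay":0,"az":0,"x":-0.19,"y":0.24,"z":0,"claw":255},{"ax":0,"ay":0,"az":0,"x":-0.23,"y":0.19,"z":0,"claw":255},{"ax":0,"ay":0,"az":0,"x":-0.27,"y":0.14,"z":0,"claw":255},{"ax":0,"ay":0,"az":0,"x":-0.29,"y":0.08,"z":0,"claw":255},{"ax":0,"ay":0,"az":0,"x":-0.3,"y":0.02,"z":0,"claw":255},{"ax":0,"ay":0,"az":0,"x":-0.3,"y":-0.04,"z":0,"claw":255}]' && python3 -m jog '[{"ax":0,"ay":0,"az":0,"x":-0.28,"y":-0.1,"z":0,"claw":255},{"ax":0,"ay":0,"az":0,"x":-0.26,"y":-0.16,"z":0,"claw":255},{"ax":0,"ay":0,"az":0,"x":-0.22,"y":-0.21,"z":0,"claw":255},{"ax":0,"ay":0,"az":0,"x":0,"y":0,"z":0,"claw":255},{"ax":0,"ay":0,"az":0,"x":0.06,"y":0.06,"z":0,"claw":255},{"ax":0,"ay":0,"az":0,"x":0,"y":0,"z":-0.8,"claw":255},{"ax":0,"ay":0,"az":0,"x":0,"y":0,"z":-0.8,"claw":255},{"ax":0,"ay":0,"az":0,"x":0,"y":0,"z":-0.6,"claw":255},{"ax":0,"ay":0,"az":0,"x":0,"y":0,"z":-0.2,"claw":255},{"ax":0,"ay":0,"az":0,"x":0,"y":0,"z":0,"claw":255}]'
python3 -c "
from h import *
st();snap('top','t9');spokes('t9');moulds('t9');plan(fromp(.0457,-.2257,.16),-PX,[0,0,-1])"
```

```text
time_s: 33.35
eef_pos: [0.5668, -0.2897, 0.0631]
tool_rot: [-0.0, 0.051, 0.999, -0.001]
wrist_force: [-8.8, -0.0, 1.2]
gripper_width: 0.0005
grasp_force: 3.2
time_s: 34.18
eef_pos: [0.594, -0.3093, 0.1611]
tool_rot: [0.003, 0.052, 0.999, -0.002]
wrist_force: [-0.1, 0.6, 0.2]
gripper_width: 0.0006
grasp_force: 0.0
34.18 [ 0.594  -0.3093  0.1611] x [-0.995  0.103 -0.007] z [ 0.007 -0.005 -1.   ] w 0.0006 g 0.0 F [-0.1  0.6  0.2] q [-0.58  0.6   1.5  -0.    1.03 -2.05]
26 [ 0.623 -0.319  0.083] 23.4 0.079
27 [ 0.525 -0.264  0.084] 112.0 0.081
jaw [-0.0596 -0.0317]
lane 0 1029 [ 4.  -0.3] [ 65.8 128.5] 89.5 0.0623
lane 0.066 1051 [ 6.4 66.8] [133.7  65.3] 1.0 0.0624
turn(6deg) [-0.03  0.04 -0.  ] shift before turn [-0.082 -1.845 -0.017] after [-0.081 -1.845 -0.023]
```

```bash
python3 -m jog '[{"ax":-0.03,"ay":0.04,"az":0,"x":-0.04,"y":-0.92,"z":0,"claw":255},{"ax":0,"ay":0,"az":0,"x":-0.04,"y":-0.92,"z":0,"claw":255},{"ax":0,"ay":0,"az":0,"x":0,"y":0,"z":0,"claw":255},{"ax":0,"ay":0,"az":0,"x":0,"y":0,"z":0,"claw":255},{"ax":0,"ay":0,"az":0,"x":0,"y":0,"z":0.5,"claw":255},{"ax":0,"ay":0,"az":0,"x":0,"y":0,"z":0.6,"claw":255},{"ax":0,"ay":0,"az":0,"x":0,"y":0,"z":0.6,"claw":255},{"ax":0,"ay":0,"az":0,"x":0,"y":0,"z":0.5,"claw":255},{"ax":0,"ay":0,"az":0,"x":0,"y":0,"z":0.2,"claw":255},{"ax":0,"ay":0,"az":0,"x":0,"y":0,"z":0,"claw":255}]' && python3 -m jog '[{"ax":0,"ay":0,"az":0,"x":0.33,"y":-0.34,"z":0,"claw":255},{"ax":0,"ay":0,"az":0,"x":0.27,"y":-0.14,"z":0,"claw":255},{"ax":0,"ay":0,"az":0,"x":0.29,"y":-0.08,"z":0,"claw":255},{"ax":0,"ay":0,"az":0,"x":0.3,"y":-0.02,"z":0,"claw":255},{"ax":0,"ay":0,"az":0,"x":0.3,"y":0.04,"z":0,"claw":255},{"ax":0,"ay":0,"az":0,"x":0.28,"y":0.1,"z":0,"claw":255},{"ax":0,"ay":0,"az":0,"x":0,"y":0,"z":0,"claw":255},{"ax":0,"ay":0,"az":0,"x":0,"y":0,"z":0,"claw":255},{"ax":0,"ay":0,"az":0,"x":0,"y":0,"z":0,"claw":255},{"ax":0,"ay":0,"az":0,"x":0,"y":0,"z":0,"claw":255}]'
python3 -c "
from h import *
st();snap('top','t10');spokes('t10');circ(-122,-146,4)"
```

```text
time_s: 35.07
eef_pos: [0.5882, -0.3809, 0.0595]
tool_rot: [-0.003, 0.051, 0.999, 0.002]
wrist_force: [-0.1, 0.3, -0.3]
gripper_width: 0.0004
grasp_force: 0.0
time_s: 35.9
eef_pos: [0.5173, -0.393, 0.0627]
tool_rot: [-0.001, 0.052, 0.999, 0.0]
wrist_force: [0.2, -0.3, -0.5]
gripper_width: 0.0003
grasp_force: 0.0
35.9 [ 0.5173 -0.393   0.0627] x [-0.995  0.103  0.001] z [-0.001  0.001 -1.   ] w 0.0003 g 0.01336962275672704 F [ 0.2 -0.3 -0.5] q [-0.75  0.7   1.63 -0.    0.82 -2.22]
28 [ 0.606 -0.29   0.083] 47.6 0.079
31 [ 0.599 -0.404  0.083] -44.2 0.08
15 [ 0.518 -0.384  0.086] -119.3 0.05
10 [ 0.48  -0.387  0.081] -140.7 0.08
jaw [-0.0545 -0.0313]
now ang -115.0 r 0.0588 z 0.0624
-122 x 0.15 y 0.1
-128 x 0.12 y 0.09
-134 x 0.11 y 0.1
-140 x 0.1 y 0.11
-146 x 0.09 y 0.12
```

```bash
python3 -m jog '[{"ax":0,"ay":0,"az":0,"x":0.15,"y":0.1,"z":0,"claw":255},{"ax":0,"ay":0,"az":0,"x":0.06,"y":0.05,"z":0,"claw":255},{"ax":0,"ay":0,"az":0,"x":0.06,"y":0.05,"z":0,"claw":255},{"ax":0,"ay":0,"az":0,"x":0.06,"y":0.05,"z":0,"claw":255},{"ax":0,"ay":0,"az":0,"x":0.05,"y":0.05,"z":0,"claw":255},{"ax":0,"ay":0,"az":0,"x":0,"y":0,"z":0,"claw":255},{"ax":0,"ay":0,"az":0,"x":0,"y":0,"z":0,"claw":255},{"ax":0,"ay":0,"az":0,"x":0,"y":0,"z":0,"claw":255},{"ax":0,"ay":0,"az":0,"x":0,"y":0,"z":0,"claw":255},{"ax":0,"ay":0,"az":0,"x":0,"y":0,"z":0,"claw":255}]'
python3 -c "
from h import *
st();snap('top','t11');spokes('t11');circ(-137,-146,3)"
```

```text
time_s: 36.78
eef_pos: [0.5035, -0.3799, 0.0626]
tool_rot: [-0.0, 0.052, 0.999, 0.0]
wrist_force: [5.2, -2.4, 1.0]
gripper_width: 0.0003
grasp_force: 2.2
36.78 [ 0.5035 -0.3799  0.0626] x [-0.995  0.103  0.   ] z [-0.  0. -1.] w 0.0003 g 2.2345248609781265 F [ 5.2 -2.4  1. ] q [-0.75  0.67  1.68 -0.    0.79 -2.22]
28 [ 0.619 -0.311  0.083] 29.9 0.078
29 [ 0.578 -0.416  0.083] -61.5 0.079
28 [ 0.513 -0.268  0.084] 120.5 0.082
15 [ 0.506 -0.373  0.079] -137.9 0.052
15 [ 0.473 -0.368  0.079] -155.5 0.079
jaw [-0.0535 -0.0314]
now ang -133.7 r 0.0576 z 0.0626
-137 x 0.07 y 0.05
-140 x 0.05 y 0.06
-143 x 0.05 y 0.06
-146 x 0.04 y 0.06
```

Near the stop; push a little further and watch the force.

```bash
python3 -m jog '[{"ax":0,"ay":0,"az":0,"x":0.05,"y":0.05,"z":0,"claw":255},{"ax":0,"ay":0,"az":0,"x":0.05,"y":0.05,"z":0,"claw":255},{"ax":0,"ay":0,"az":0,"x":0.03,"y":0.03,"z":0,"claw":255},{"ax":0,"ay":0,"az":0,"x":0,"y":0,"z":0,"claw":255},{"ax":0,"ay":0,"az":0,"x":0,"y":0,"z":0,"claw":255},{"ax":0,"ay":0,"az":0,"x":0,"y":0,"z":0,"claw":255},{"ax":0,"ay":0,"az":0,"x":0,"y":0,"z":0,"claw":255},{"ax":0,"ay":0,"az":0,"x":0,"y":0,"z":0,"claw":255},{"ax":0,"ay":0,"az":0,"x":0,"y":0,"z":0,"claw":255},{"ax":0,"ay":0,"az":0,"x":0,"y":0,"z":0,"claw":255}]'
python3 -c "
from h import *
st();circ(-137,-146,3)"
```

```text
time_s: 37.67
eef_pos: [0.503, -0.3788, 0.0635]
tool_rot: [0.005, 0.052, 0.999, -0.005]
wrist_force: [22.0, -22.4, -13.1]
gripper_width: 0.0002
grasp_force: 14.0
37.67 [ 0.503  -0.3788  0.0635] x [-0.995  0.103 -0.011] z [ 0.01 -0.01 -1.  ] w 0.0002 g 14.038614928722382 F [ 22.  -22.4 -13.1] q [-0.75  0.67  1.69 -0.    0.77 -2.22]
now ang -134.8 r 0.0574 z 0.0635
-137 x 0.05 y 0.03
-140 x 0.05 y 0.06
-143 x 0.05 y 0.06
-146 x 0.04 y 0.06
```

Hard stop (31 N, no motion). I'll back off, lift clear and check everything.

```bash
python3 -m jog '[{"ax":0,"ay":0,"az":0,"x":-0.12,"y":-0.12,"z":0,"claw":255},{"ax":0,"ay":0,"az":0,"x":-0.2,"y":-0.2,"z":0,"claw":255},{"ax":0,"ay":0,"az":0,"x":0,"y":0,"z":0,"claw":255},{"ax":0,"ay":0,"az":0,"x":0,"y":0,"z":-0.7,"claw":255},{"ax":0,"ay":0,"az":0,"x":0,"y":0,"z":-0.9,"claw":255},{"ax":0,"ay":0,"az":0,"x":0,"y":0,"z":-0.9,"claw":255},{"ax":0,"ay":0,"az":0,"x":0.3,"y":-0.8,"z":-0.3,"claw":255},{"ax":0,"ay":0,"az":0,"x":0.3,"y":-0.8,"z":0,"claw":255},{"ax":0,"ay":0,"az":0,"x":0.3,"y":-0.8,"z":0,"claw":255},{"ax":0,"ay":0,"az":0,"x":0,"y":0,"z":0,"claw":255}]'
python3 -c "
from h import *
st();snap('top','t12');spokes('t12');im,d,c=load('t12');P=cloud(c,d);T=topress(P.reshape(-1,3)).reshape(P.shape)
hsv=cv2.cvtColor(im,cv2.COLOR_BGR2HSV)
for yc in (0,.066):
  m=(T[...,2]>.052)&(T[...,2]<.065)&(abs(T[...,1]-yc)<.033)&(T[...,0]>-.04)&(T[...,0]<.072)&(hsv[...,1]>40)
  print(yc,m.sum(),rect(T[m]),np.median(T[m][:,2]))
m=(T[...,2]>.056)&(T[...,2]<.067)&(abs(T[...,1])<.09)&(T[...,0]>-.1)&(T[...,0]<-.02)&(hsv[...,1]<35);print('jaw',np.percentile(T[m][:,0],[2,98]))
a,b,e=snap('side','s12');b1=np.hstack([cv2.resize(im[120:270,320:520],(400,300)),cv2.resize(a[150:360,120:400],(400,300))]);cv2.imwrite('pics/fin.png',b1)"
```

```text
time_s: 38.5
eef_pos: [0.4612, -0.4833, 0.1742]
tool_rot: [-0.001, 0.053, 0.999, 0.0]
wrist_force: [-0.0, -0.1, 0.7]
gripper_width: 0.0005
grasp_force: 0.0
38.5 [ 0.4612 -0.4833  0.1742] x [-0.994  0.106  0.002] z [-0.002  0.001 -1.   ] w 0.0005 g 0.0 F [-0.  -0.1  0.7] q [-0.91  0.59  1.49 -0.    1.06 -2.37]
28 [ 0.619 -0.31   0.083] 30.2 0.079
29 [ 0.577 -0.415  0.082] -61.8 0.079
29 [ 0.515 -0.268  0.082] 119.0 0.081
29 [ 0.47  -0.371  0.082] -153.6 0.082
jaw [-0.0535 -0.0314]
0 723 ((18.047229766845703, 1.9177894592285156), (107.81334686279297, 44.241397857666016), 0.07885536551475525) 0.06222973250140096
0.066 744 ((18.017593383789062, 70.00691986083984), (54.599205017089844, 107.9027099609375), 89.93936920166016) 0.0622840091471053
jaw [-0.05366572 -0.03635624]
```

View pics/fin.png

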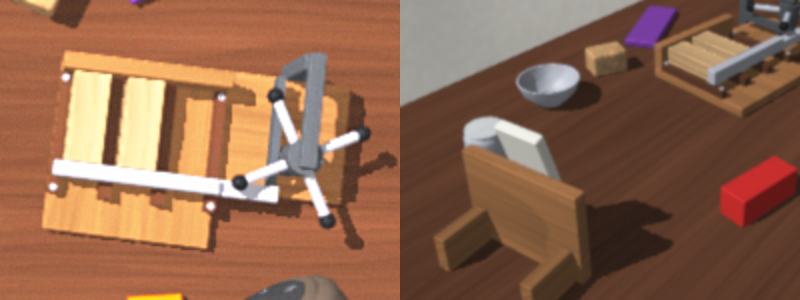

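The picture shows both moulds tight between the jaw and the fence at (90,120) and (140,120). The jaw is at -36 mm, and the board leans on the rest at (525,145). The bowl, tin and wax are undisturbed. Handing in.

```bash
python3 -c "
from rig import manip
print(manip.hand_in())"
```

```text
the job is handed in; nothing more can be done
None
```

I handed the job in at about 38 s of the 210 s, but the hand-in gave back no verdict: the board leans on end against the rest, both moulds (only two were out) are pressed home against the fence in lanes 1 and 2, and the capstan is at its hard stop with the jaw closed.

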